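Load and fasten the vibrating fixture of a mosaic workshop

ROBOT

A 6-joint arm with a two-finger parallel gripper is mounted at the origin on the work surface. World frame = base frame: x ahead of the robot, y to its left, z up, the work surface at z = 0. Lengths are in m, angles in rad, forces in N, time in s.
With the tool pointing down it reaches from about 0.275 to 0.975 m from the base axis. Payload 8.4 kg.
Tool frame: the origin (TCP) lies midway between the tips of the shut fingers; the grasp point (between the pads) lies 19 mm behind it; z points along the fingers, y is the line along which they close (so a half turn about z gives the same grasp; the last joint's range is limited). The gripper opens to 92 mm and grips with 3 to 60 N. Pads are 20 mm wide; open, the fingers measure 128 mm over their backs; the gripper's body (75 mm by 189 mm) begins 69 mm behind the grasp point.
Start: joints at [1.15, 0.353, 1.633, -0, 1.155, -0.002], TCP at [0.254, 0.571, 0.193] pointing down, gripper open.
Joint ranges: [-2.63, 2.63], [-0.92, 2.1], [0.06, 2.66], [-1.3, 4.44], [0, 2.69], [-3.02, 3.02]. Speed limits (rad/s): [2.22, 2.22, 2.79, 3.14, 3.14, 3.14].

INTERFACE

Orientations are given as a rotation vector (axis times angle).
In Python, from cell import get_obs, imaging, manip, spotter gives the robot as it stands.
- The arm moves only by the tool jog_arm, never from a script. Its argument "increments" is a list of rows, each an object of numbers: "hand": the closure, from 0 (fully open) to 1 (shut); "dx", "dy", "dz": the shift along the tool's x, y, z in mm; "roll": the turn about the tool's z in rad. A call has 1 to 8 rows; each row shifts and turns the commanded pose from where the row before left it, along the tool's axes as they then stand; what a row does not reach is not made up. A row lasts 1/10 s, in which the tool goes at most 50 mm and 8.59 degrees, less where a joint would pass 70% of its speed; a pose out of reach is approached as far as the arm can. A call is refused whole if a number of a shift passes 50 or a number of a turn 0.15, either way. A call with a gripper value outside its range is refused whole. The fingers move at their own pace and stop on an object; the grip force is fixed at half the most. Time passes only in rows, so rows that do not move let the fingers close. It gives the time, the measured TCP pose, the force, the opening and the grip force at its end, in the units of the state.
- get_obs(): the state, without advancing time (a new reading comes with each control period).
- imaging.capture(name): name is "scene" or "side" or "wrist"; returns a dict with "img" (384x512x3 uint8, blue, green, red), "intrinsics" (3x3 intrinsics, pixels), "R" (3x3) and "t" (3): a world point X has camera coordinates R X + t; the wrist camera has in their place "mount" (4x4, takes a point from camera to tool coordinates, whose origin is the TCP and whose axes are the flange's). Camera axes: x right, y down, z forward; pixel columns grow to the right and rows downward; lengths in m; the calibration is good to about 2 mm. A picture is of the moment at which its call begins: read the wrist's pose just before it. There is no depth.
- manip.close_job(): hands the job in; it is judged then, once.
Trained networks look in the newest picture that a camera, given by its name, has taken for a name from the list of things; names that differ only in an ending like _2 or _b are one class to them, and where a whole thing is asked for, a point or a joint stands for the part that bears it (a point fixed in the world has none). Each returns a list of dicts, best first, with "conf" (0 to 1); they miss things now and then, are a little off and sometimes report something else, mostly with a low value. They report only what shows in the picture. A call takes as long as a camera call.
- spotter.outline_of(camera, name): "pixels" (384x512 bool, what is visible of it) and "position" ([column, row] in pixels, amid what is visible of it).
The state is a dict: "clock": time; "q": joint angles; "qd": joint speeds; "tau": joint torques, N m; "tcp_pos": TCP position; "orientation": TCP orientation; "ft_force": force on the tool from outside, world axes, zero at the start; "wrist_torque": the same for the moment, N m; "grip_width": opening from 0.0 (shut) to 1.0 (fully open); "finger_force": force on a finger pad.
Only numpy, scipy, OpenCV 4.12 (cv2) and the standard library are available. Lean on these libraries where they do the work, as an engineer would, in place of code of your own. Each camera call takes 0.05 s, during which the arm holds its last target. There are 200 camera calls.

TASK

Get the vibrating fixture ready to run: lay every mosaic block that is there flat in its tray, and fasten it with the two wing screws from the rack. Pull the lock slide fully out by its knob, start each screw by feel in the thread at the bottom of its own deep well and turn it down gently, without ramming it, until its collar sits on the block, and only then push the lock slide fully home over both screws. Leave the other things on the bench alone.

Things in the scene. Friction and masses are not known exactly. Their poses are not given: they have to be found in the camera images.
- fixture: fixed steel base plate 280 x 300 x 8 mm on the bench carrying a low tray (robot's side, -x), behind it a grey block (90 x 220 mm, top 95 mm above the bench, from 40 to 130 mm along x) with two deep wells, and behind that a blue motor (top 64 mm high). Origin at the centre of the plate's underside, on the bench; x points from tray to block, y along the row of wells, z up.
- tray (a point): centre of the tray's floor (8 mm above the bench), axes as the fixture's. Inside, the tray is 110 mm in x and 260 mm in y, with walls 18 mm high and 6 mm thick. Three blocks fit side by side with their length along x, about 75 mm apart in y.
- well_a (a point): left (+y) well's mouth, centre, in the top of the grey block, 95 mm above the bench; axes as the fixture's. The well is round, 35 mm dia., 80 mm deep, threaded from 55 mm down. A seated screw's collar rests on the block, its origin 76 mm below this point; turning further jams it. Short of that, friction holds the screw at any height when let go, so it can be turned in several grips.
- well_b (a point): right (-y) well's mouth, centre, in the top of the grey block, 95 mm above the bench; axes as the fixture's. The well is round, 35 mm dia., 80 mm deep, threaded from 55 mm down. A seated screw's collar rests on the block, its origin 76 mm below this point; turning further jams it. Short of that, friction holds the screw at any height when let go, so it can be turned in several grips.
- thread_top_a (a point): left (+y) well, top of its thread, 55 mm below the mouth: coarse, right-hand, two-start, 24 mm per turn, 21 mm bore. Where it begins is hidden and varies: a screw lowered in lands on the ridges 6 to 18 mm short of seated. Turned clockwise from above it goes down 24 mm per turn and is caught under the next ridge; so 15 degrees more per mm of remaining height.
- thread_top_b (a point): right (-y) well, top of its thread, 55 mm below the mouth: coarse, right-hand, two-start, 24 mm per turn, 21 mm bore. Where it begins is hidden and varies: a screw lowered in lands on the ridges 6 to 18 mm short of seated. Turned clockwise from above it goes down 24 mm per turn and is caught under the next ridge; so 15 degrees more per mm of remaining height.
- screw_a_wing (a point): centre of this screw's wing, 117 mm above its foot: an upright flat plate 46 mm long (x) x 14 mm thick (y) x 40 mm high. Grip it across its thickness from above; turn the screw by it.
- screw_b_wing (a point): centre of this screw's wing, 117 mm above its foot: an upright flat plate 46 mm long (x) x 14 mm thick (y) x 40 mm high. Grip it across its thickness from above; turn the screw by it.
- lock (a joint): travel in m of the lock slide, a flat steel frame sliding along the fixture's y above the grey block (107 to 112 mm above the bench): 0 home, 0.05 fully out (+y). A detent holds it at both ends: about 7 N to start it; past half way it snaps on to that end. At home its slots over the wells are only 24 mm wide: no screw can enter or leave. Out, it clears the wells. Seated screws let it pass.
- lock_knob (a point): centre of the slide's black round knob, 34 mm dia., 26 mm long along the fixture's y axis, 109.5 mm above the bench, at the +y end of the slide, moving with it; axes as the fixture's. Can be pinched from above across x.
- rack: fixed wooden rack 200 x 80 mm (x, y), 90 mm high, with two 36 mm holes at x = -45 and +45 mm in which the screws hang by their collars. Origin at the centre of its footprint, on the bench.
- screw_a: steel wing screw, 137 mm long, 0.3 kg, upright in the rack at first. Origin: centre of its foot, z up its axis. From the foot: shank 16 mm dia.; cross pin (two thread lugs) along x, 5.6 mm thick, 30 mm tip to tip, 6 mm up; land 29.6 mm dia., coned below, 45 to 76 mm; collar 44 mm dia., 76 to 84 mm; neck 13 mm dia., 84 to 97 mm; then the wing to 137 mm.
- screw_b: steel wing screw, 137 mm long, 0.3 kg, upright in the rack at first. Origin: centre of its foot, z up its axis. From the foot: shank 16 mm dia.; cross pin (two thread lugs) along x, 5.6 mm thick, 30 mm tip to tip, 6 mm up; land 29.6 mm dia., coned below, 45 to 76 mm; collar 44 mm dia., 76 to 84 mm; neck 13 mm dia., 84 to 97 mm; then the wing to 137 mm.
- block_1: cast block with small terracotta mosaic tiles on its top, 80 x 44 x 40 mm (x, y, z), 0.2 to 0.5 kg; origin at the centre of its underside, x along its length, z up. One to three of the three blocks are present; an absent one reads None.
- block_2: cast block with small terracotta mosaic tiles on its top, 80 x 44 x 40 mm (x, y, z), 0.2 to 0.5 kg; origin at the centre of its underside, x along its length, z up. One to three of the three blocks are present; an absent one reads None.
- block_3: cast block with small terracotta mosaic tiles on its top, 80 x 44 x 40 mm (x, y, z), 0.2 to 0.5 kg; origin at the centre of its underside, x along its length, z up. One to three of the three blocks are present; an absent one reads None.
- hammer: hammer lying on the bench; to be left alone
- trowel: spatula-like trowel lying on the bench; to be left alone
- brush: brush lying on the bench; to be left alone
- can: steel can 70 mm dia., 90 mm high; to be left alone
- cobble: round lump of concrete, about 95 mm dia., 66 mm high; to be left alone
- bowl: terracotta bowl 120 mm dia.; to be left alone
- jar: white jar 70 mm dia., 100 mm high; to be left alone

How it is judged:
By the outcome, as a careful person would: the job done as asked, in the order asked, and still so for the second after the job is handed in, with the robot touching nothing.
Of block_1, block_2, block_3 only 1 to 3 are there at a start; the rules pass over those that are not, and their reading is None.
At some moment in a run one of block_1, block_2, block_3 may be knocked a few centimetres aside while the robot is not near it.
Once in a run the grip may slacken for a moment while it holds something.
It also fails if it takes over 210 s, if anything falls off the work surface, if the arm or the gripper's body presses on something with over 40 N, if the wrist force passes 120 N, or if a joint passes its speed limit or range.

## Working session

There is one attempt and no reset: what is moved stays moved. The work goes in short steps, Python scripts to look and compute and a tool call to move; the robot and the scene stay as the last step left them, time stands still between calls to the robot, and variables do not carry over. Pictures are saved under pics/ and viewed, at most 14 in all, crops included, and the job is handed in when it is done.

Besides the shell and the picture viewer there is one more tool, called by a JSON object that holds its "fn" and its "kwargs", one argument or row to a line. jog_arm: Moves the arm, as the interface text tells. Its arguments: {"type":"object","properties":{"increments":{"type":"array"}},"required":["increments"]}

```bash
ls; mkdir -p pics; cat > h.py <<'E'
import numpy as np, cv2
from scipy.spatial.transform import Rotation as Ro
from cell import get_obs, imaging, manip, spotter
def cap(n):
    o=get_obs(); c=imaging.capture(n)
    if 'R' in c: R,t=np.array(c['R']),np.array(c['t'])
    else:
        T=np.eye(4);T[:3,:3]=Ro.from_rotvec(o['orientation']).as_matrix();T[:3,3]=o['tcp_pos']
        M=np.linalg.inv(T@np.array(c['mount'])); R,t=M[:3,:3],M[:3,3]
    return dict(img=c['img'],K=np.array(c['intrinsics']),R=R,t=t)
def proj(c,X):
    X=np.atleast_2d(X)@c['R'].T+c['t']; p=X@c['K'].T; return p[:,:2]/p[:,2:]
def ray(c,p):
    d=c['R'].T@np.linalg.solve(c['K'],[p[0],p[1],1.]); return -c['R'].T@c['t'],d/np.linalg.norm(d)
def onz(c,p,z):
    o,d=ray(c,p); return o+d*(z-o[2])/d[2]
def tri(*cp):
    A=np.zeros((3,3));b=np.zeros(3);L=[]
    for c,p in cp:
        o,d=ray(c,p);P=np.eye(3)-np.outer(d,d);A+=P;b+=P@o;L.append((P,o))
    X=np.linalg.solve(A,b); return X,max(np.linalg.norm(P@(X-o)) for P,o in L)
E
python3 - <<'E'
from h import *
import pickle
o=get_obs();print(o)
cs={}
for n in ['scene','side','wrist']:
    c=cap(n);cs[n]=c;cv2.imwrite(f'pics/{n}0.png',c['img']);print(n,c['K'][0,0],-c['R'].T@c['t'])
    for k in ['block_1','screw_a','lock_knob','fixture','rack']:
        r=spotter.outline_of(n,k)
        print(n,k,[(round(x['conf'],2),np.round(x['position']).tolist(),int(x['pixels'].sum())) for x in r])
pickle.dump(cs,open('c0.pkl','wb'))
im=np.hstack([cs['scene']['img'],cs['side']['img']])
E
```

```text
pics
{'clock': 0.0, 'q': array([ 1.14961141e+00,  3.53633824e-01,  1.63412885e+00,  2.62830002e-05,
        1.15519382e+00, -2.35610567e-03]), 'qd': array([-0.00042985,  0.00268273, -0.00067892,  0.00038179, -0.00093526,
        0.00011423]), 'tau': array([-2.32161234e-03, -5.93837643e+01, -3.34202242e+01,  6.96276524e-02,
        2.35472264e-02, -1.56692067e-04]), 'tcp_pos': array([0.25393479, 0.57051698, 0.19227492]), 'orientation': array([-6.53048396e-01, -3.07265017e+00,  2.08630926e-03]), 'ft_force': array([ 0.8538353 , -0.0477888 ,  0.29212655]), 'wrist_torque': array([ 0.01421987, -0.00838638,  0.02654826]), 'finger_force': 0.0, 'grip_width': 0.997195926067481}
scene 390.24917304515577 [1.50822872 0.18453595 0.74859073]
scene block_1 [(0.96, [154.0, 191.0], 398)]
scene screw_a [(0.75, [369.0, 176.0], 290), (0.45, [360.0, 159.0], 218)]
scene lock_knob [(0.74, [275.0, 191.0], 675)]
scene fixture [(0.82, [267.0, 210.0], 6022), (0.17, [102.0, 206.0], 806)]
scene rack [(0.79, [360.0, 197.0], 1248)]
side 497.1858928501351 [-0.47582633 -1.04934262  1.0271465 ]
side block_1 [(0.82, [321.0, 275.0], 526), (0.54, [161.0, 186.0], 205)]
side screw_a [(0.66, [177.0, 175.0], 152), (0.58, [160.0, 182.0], 221)]
side lock_knob [(0.91, [242.0, 185.0], 309), (0.48, [319.0, 274.0], 505)]
side fixture [(0.74, [243.0, 220.0], 5383)]
side rack [(0.97, [168.0, 191.0], 1026)]
wrist 292.91033082365175 [0.1938507  0.59806565 0.38403102]
wrist block_1 []
wrist screw_a []
wrist lock_knob []
wrist fixture []
wrist rack [(0.96, [142.0, 334.0], 878)]
```

View pics/scene0.png

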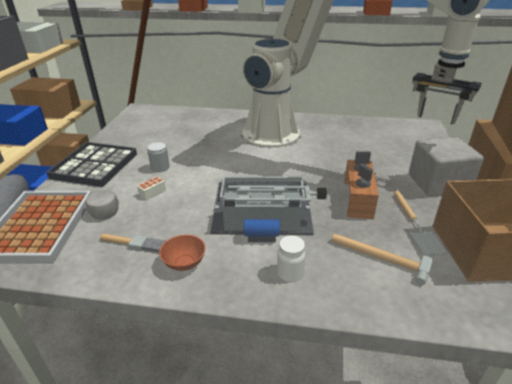

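View pics/side0.png

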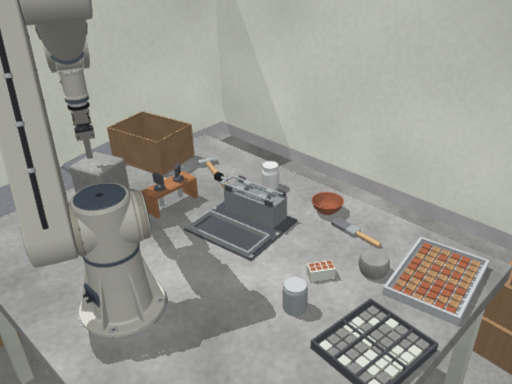

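The scene view shows one block at (152,187), the fixture at (262,208) with its knob at (322,193), and the rack at (362,190). In the side view the block is at (320,271), the knob at (218,177) and the rack at (170,190). No second block shows in either view.

```bash
cat >> h.py <<'E'
def inc(target,yaw=None):
    """tool-frame mm to go to world target, roll needed so tool y axis heading = yaw (mod pi)"""
    o=get_obs();R=Ro.from_rotvec(o['orientation']).as_matrix()
    d=R.T@(np.array(target)-o['tcp_pos'])*1e3
    ty=np.arctan2(R[1,1],R[0,1]); tx=np.arctan2(R[1,0],R[0,0])
    s='d=%s tcp=%s tooly=%.3f toolx=%.3f q6=%.3f'%(np.round(d,1),np.round(o['tcp_pos'],4),ty,tx,o['q'][5])
    if yaw is not None:
        e=(yaw-ty+np.pi/2)%np.pi-np.pi/2; s+=' roll=%.3f (alt %.3f)'%(-e,-e+np.sign(e)*np.pi)
    print(s,'clk %.2f'%o['clock'])
E
python3 - <<'E'
from h import *
import pickle
cs=pickle.load(open('c0.pkl','rb'));s,d=cs['scene'],cs['side']
for n,a,b in [('block',(152,187),(320,271)),('knob',(322,193),(218,177)),('wingnear',(365,174),(178,173)),('wingfar',(362,157),(158,182)),('jar',(291,243),(270,167))]:
    print(n,*tri((s,a),(d,b)))
print('plate corners z0',[onz(s,p,0.008).round(3) for p in [(214,232),(313,233)]],[onz(d,p,.008).round(3) for p in [(184,229),(250,252),(298,220)]])
inc([.45,.1,.45],np.pi/2)
E
```

```text
block [ 0.49296945 -0.33813685  0.02045259] 0.0014475866937205982
knob [0.57568511 0.22014107 0.10807157] 0.0016747939435879414
wingnear [0.47985631 0.34278026 0.12129631] 0.0043558975351179075
wingfar [0.38416068 0.33893342 0.12480882] 0.005157871665271616
jar [0.78479143 0.14851491 0.09393716] 0.0028700544217409437
plate corners z0 [array([ 0.673, -0.079,  0.008]), array([0.635, 0.205, 0.008])] [array([0.357, 0.163, 0.008]), array([ 0.424, -0.102,  0.008]), array([ 0.674, -0.097,  0.008])]
d=[-370.4 -350.7 -257. ] tcp=[0.2541 0.571  0.193 ] tooly=1.152 toolx=2.723 q6=-0.002 roll=-0.419 (alt 2.723) clk 0.90
```

{"fn": "jog_arm", "kwargs": {
  "increments": [
    {"hand":0,"dz":-40},
    {"dz":-40},
    {"dx":-31,"dy":-29,"dz":-16},
    {"dx":-31,"dy":-29,"dz":-16},
    {"dx":-31,"dy":-29,"dz":-16},
    {"dx":-31,"dy":-29,"dz":-16},
    {"dx":-31,"dy":-29,"dz":-16},
    {"dx":-31,"dy":-29,"dz":-16}
  ]
}}

```text
$.increments[0]: bad value
```

{"fn": "jog_arm", "kwargs": {
  "increments": [
    {"dx":-31,"dy":-29,"dz":-16},
    {"dx":-31,"dy":-29,"dz":-16},
    {"dx":-31,"dy":-29,"dz":-16},
    {"dx":-31,"dy":-29,"dz":-16},
    {"dx":-31,"dy":-29,"dz":-16},
    {"dx":-31,"dy":-29,"dz":-16},
    {"roll":-0.14},
    {"roll":-0.14}
  ]
}}

```text
$.increments[0]: bad value
```

{"fn": "jog_arm", "kwargs": {
  "increments": [
    {"roll":-0.14},
    {"roll":0},
    {"roll":0}
  ]
}}

```text
$.increments[0]: bad value
```

```bash
python3 - <<'E'
from h import *
import pickle
inc([.45,.1,.45],np.pi/2)
c=cap('wrist');pickle.dump(c,open('w1.pkl','wb'))
cv2.imwrite('pics/w1.png',cv2.resize(c['img'],(800,600),interpolation=cv2.INTER_CUBIC))
print(-c['R'].T@c['t'])
for k in ['block_1','screw_a','screw_a_wing','lock_knob','fixture','rack']:
    r=spotter.outline_of('wrist',k)
    print(k,[(round(x['conf'],2),np.round(x['position']).tolist(),int(x['pixels'].sum()),onz(c,x['position'],.1).round(3)) for x in r])
E
```

```text
d=[-370.4 -350.7 -257. ] tcp=[0.2541 0.571  0.193 ] tooly=1.152 toolx=2.723 q6=-0.002 roll=-0.419 (alt 2.723) clk 0.90
[0.19384223 0.59806151 0.38402888]
block_1 []
screw_a []
screw_a_wing []
lock_knob []
fixture []
rack [(0.9, [142.0, 335.0], 774, array([0.352, 0.384, 0.1  ]))]
```

View pics/w1.png

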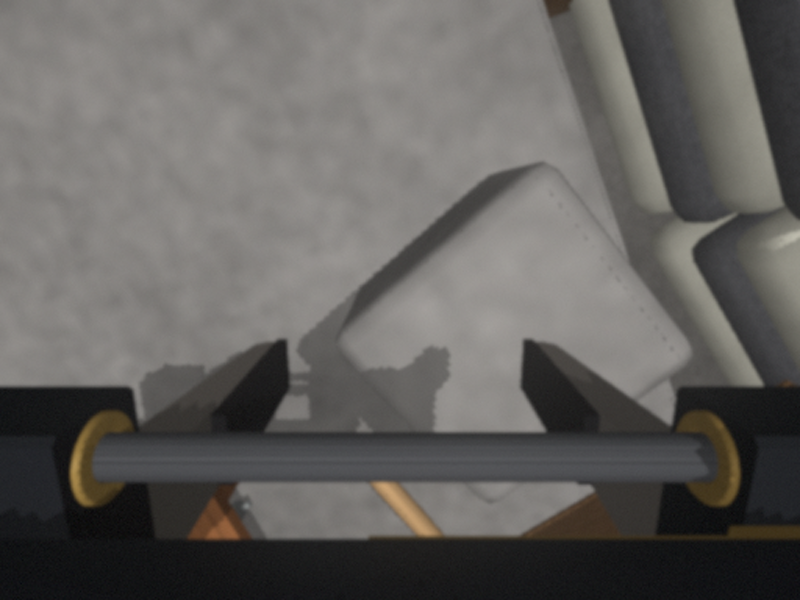

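The jog rows were refused; each row probably needs all of its fields. The picture shows only the grey stone under the gripper, with the fingers covering the lower part (below about row 250 of 384).

{"fn": "jog_arm", "kwargs": {
  "increments": [
    {"hand":0,"dx":0,"dy":0,"dz":-40,"roll":0},
    {"hand":0,"dx":0,"dy":0,"dz":-40,"roll":0},
    {"hand":0,"dx":-37.5,"dy":-20,"dz":-12.6,"roll":0},
    {"hand":0,"dx":-37.5,"dy":-20,"dz":-12.6,"roll":0},
    {"hand":0,"dx":-37.5,"dy":-20,"dz":-12.6,"roll":0},
    {"hand":0,"dx":-37.5,"dy":-20,"dz":-12.6,"roll":0},
    {"hand":0,"dx":-37.5,"dy":-20,"dz":-12.6,"roll":0},
    {"hand":0,"dx":-37.5,"dy":-20,"dz":-12.6,"roll":0}
  ]
}}

```text
clock: 2.05
tcp_pos: [0.4117, 0.3684, 0.3493]
orientation: [0.653, 3.073, 0.001]
ft_force: [1.1, 0.4, -0.1]
grip_width: 0.997
finger_force: 0.0
```

{"fn": "jog_arm", "kwargs": {
  "increments": [
    {"hand":0,"dx":-37.5,"dy":-20,"dz":-12.6,"roll":0},
    {"hand":0,"dx":-37.5,"dy":-20,"dz":-12.6,"roll":0},
    {"hand":0,"dx":-37.5,"dy":-20,"dz":-12.6,"roll":0},
    {"hand":0,"dx":-37.5,"dy":-20,"dz":-12.6,"roll":0},
    {"hand":0,"dx":-37.5,"dy":-20,"dz":-12.6,"roll":0},
    {"hand":0,"dx":-37.5,"dy":-20,"dz":-12.6,"roll":0},
    {"hand":0,"dx":-37.5,"dy":-20,"dz":-12.6,"roll":0},
    {"hand":0,"dx":-37.5,"dy":-20,"dz":-12.6,"roll":0}
  ]
}}

```text
clock: 2.85
tcp_pos: [0.6207, 0.1001, 0.4501]
orientation: [0.653, 3.073, 0.0]
ft_force: [0.5, 0.3, -0.3]
grip_width: 1.0
finger_force: 0.0
```

{"fn": "jog_arm", "kwargs": {
  "increments": [
    {"hand":0,"dx":0,"dy":0,"dz":0,"roll":-0.14},
    {"hand":0,"dx":0,"dy":0,"dz":0,"roll":-0.14},
    {"hand":0,"dx":0,"dy":0,"dz":0,"roll":-0.14},
    {"hand":0,"dx":0,"dy":0,"dz":0,"roll":0},
    {"hand":0,"dx":0,"dy":0,"dz":0,"roll":0}
  ]
}}

```text
clock: 3.35
tcp_pos: [0.6199, 0.1017, 0.4494]
orientation: [-0.005, -3.142, 0.0]
ft_force: [0.6, 0.7, -0.3]
grip_width: 1.001
finger_force: 0.0
```

```bash
python3 - <<'E'
from h import *
import pickle
inc([.62,.1,.45],np.pi/2)
c=cap('wrist');pickle.dump(c,open('w1.pkl','wb'))
cv2.imwrite('pics/w1b.png',cv2.resize(c['img'],(800,600),interpolation=cv2.INTER_CUBIC))
print(-c['R'].T@c['t'])
for k in ['block_1','screw_a','screw_a_wing','lock_knob','fixture','rack']:
    r=spotter.outline_of('wrist',k)
    print(k,[(round(x['conf'],2),np.round(x['position']).tolist(),int(x['pixels'].sum()),onz(c,x['position'],.1).round(3)) for x in r])
E
```

```text
d=[-0.1 -1.7 -0.6] tcp=[0.6199 0.1017 0.4494] tooly=1.568 toolx=3.139 q6=-1.408 roll=-0.003 (alt 3.139) clk 3.35
[0.55395154 0.1024584  0.64040417]
block_1 [(0.79, [39.0, 95.0], 1481, array([ 0.504, -0.282,  0.1  ])), (0.31, [405.0, 18.0], 936, array([0.384, 0.345, 0.1  ]))]
screw_a [(0.95, [398.0, 79.0], 873, array([0.478, 0.344, 0.1  ])), (0.71, [404.0, 19.0], 843, array([0.385, 0.344, 0.1  ]))]
screw_a_wing [(0.56, [403.0, 81.0], 870, array([0.483, 0.353, 0.1  ]))]
lock_knob [(0.79, [256.0, 139.0], 2410, array([0.581, 0.097, 0.1  ])), (0.31, [283.0, 237.0], 1202, array([0.771, 0.15 , 0.1  ]))]
fixture [(0.88, [232.0, 105.0], 22162, array([0.522, 0.055, 0.1  ]))]
rack [(0.58, [385.0, 55.0], 4190, array([0.441, 0.318, 0.1  ])), (0.23, [257.0, 140.0], 2754, array([0.583, 0.099, 0.1  ]))]
```

View pics/w1b.png

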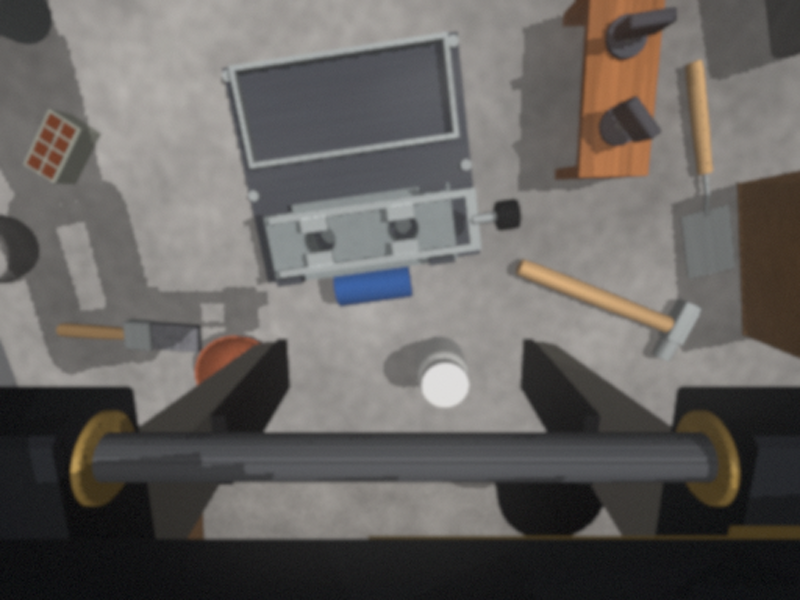

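The wrist view (at 800 px scale) shows:
- **Tray:** corners at about (230,68), (453,37), (459,135) and (250,166).
- **Wells:** (320,240) and (402,228).
- **Knob:** (508,214).
- **Block:** (53,147), tilted.
- **Wings:** (640,20) and (635,120) on the rack.

Next I fit the fixture pose.

```bash
python3 - <<'E'
from h import *
import pickle
from scipy.optimize import least_squares
c=pickle.load(open('w1.pkl','rb'))
def model(p):
    x,y,a,tx,w,k=p
    F=[(-.14,-.15,.008),(-.14,.15,.008),(tx-.061,-.136,.026),(tx-.061,.136,.026),(tx+.061,-.136,.026),(tx+.061,.136,.026),(.085,-w,.095),(.085,w,.095),(.085,k,.1095)]
    F=np.array(F);C,S=np.cos(a),np.sin(a)
    return np.c_[x+C*F[:,0]-S*F[:,1],y+S*F[:,0]+C*F[:,1],F[:,2]]
obs=np.array([(222,72),(457,33),(230,68),(453,37),(250,166),(459,135),(320,240),(402,228),(508,214)])/1.5625-.18
r=least_squares(lambda p:(proj(c,model(p))-obs).ravel(),[.5,.07,.1,-.06,.055,.16],loss='soft_l1')
print(r.x.round(4));print((r.fun.reshape(-1,2)).round(1).tolist());print(model(r.x)[-3:].round(4))
im=c['img'][:150,:80].astype(int);m=((im[...,2]>im[...,0]+50)&(im[...,2]>110)).astype(np.uint8)
pts=np.argwhere(m)[:,::-1].astype(np.float32)
W=np.array([onz(c,p,.04)[:2] for p in pts])
print(len(W),cv2.minAreaRect((W*1000).astype(np.float32)))
inc([.49,-.34,.3],.5)
E
```

```text
[ 0.5172  0.0397  0.1366 -0.0734  0.0491  0.1709]
[[0.0, -2.7], [0.6, -1.0], [-0.9, -0.6], [-2.8, -2.5], [0.0, 2.2], [0.5, 2.4], [0.3, 0.4], [0.3, 0.7], [0.1, 0.7]]
[[0.6081 0.0026 0.095 ]
 [0.5947 0.1    0.095 ]
 [0.5782 0.2206 0.1095]]
298 ((496.1131896972656, -338.3245544433594), (31.65145492553711, 68.82861328125), 56.058712005615234)
d=[ 130.2 -441.7  149.4] tcp=[0.6199 0.1018 0.4494] tooly=1.571 toolx=-3.141 q6=-1.411 roll=1.071 (alt -2.070) clk 3.70
```

{"fn": "jog_arm", "kwargs": {
  "increments": [
    {"hand":0,"dx":6,"dy":-40,"dz":16.7,"roll":0},
    {"hand":0,"dx":6,"dy":-40,"dz":16.7,"roll":0},
    {"hand":0,"dx":6,"dy":-40,"dz":16.7,"roll":0},
    {"hand":0,"dx":6,"dy":-40,"dz":16.7,"roll":0},
    {"hand":0,"dx":6,"dy":-40,"dz":16.7,"roll":0},
    {"hand":0,"dx":6,"dy":-40,"dz":16.7,"roll":0},
    {"hand":0,"dx":6,"dy":-40,"dz":16.7,"roll":0},
    {"hand":0,"dx":6,"dy":-40,"dz":16.7,"roll":0}
  ]
}}

```text
clock: 4.5
tcp_pos: [0.5719, -0.2199, 0.3153]
orientation: [-0.001, 3.141, -0.0]
ft_force: [-0.4, 0.1, -0.0]
grip_width: 1.0
finger_force: 0.0
```

{"fn": "jog_arm", "kwargs": {
  "increments": [
    {"hand":0,"dx":6,"dy":-40,"dz":16.7,"roll":0},
    {"hand":0,"dx":6,"dy":-40,"dz":16.7,"roll":0},
    {"hand":0,"dx":6,"dy":-40,"dz":16.7,"roll":0},
    {"hand":0,"dx":6,"dy":-40,"dz":16.7,"roll":0},
    {"hand":0,"dx":0,"dy":0,"dz":0,"roll":0.148},
    {"hand":0,"dx":0,"dy":0,"dz":0,"roll":0.148},
    {"hand":0,"dx":0,"dy":0,"dz":0,"roll":0.148},
    {"hand":0,"dx":0,"dy":0,"dz":0,"roll":0.148}
  ]
}}

```text
clock: 5.3
tcp_pos: [0.5484, -0.3786, 0.2489]
orientation: [-0.925, -3.002, -0.0]
ft_force: [0.4, -0.1, 0.4]
grip_width: 1.002
finger_force: 0.0
```

{"fn": "jog_arm", "kwargs": {
  "increments": [
    {"hand":0,"dx":0,"dy":0,"dz":0,"roll":0},
    {"hand":0,"dx":0,"dy":0,"dz":0,"roll":0}
  ]
}}

```text
clock: 5.5
tcp_pos: [0.5485, -0.3784, 0.249]
orientation: [-0.908, -3.007, 0.0]
ft_force: [-0.4, -1.4, -0.7]
grip_width: 0.998
finger_force: 0.0
```

```bash
cat >> h.py <<'E'
def tiles(c):
    im=c['img'].astype(int);m=((im[...,2]>im[...,0]+50)&(im[...,2]>100)).astype(np.uint8);m[245:]=0
    m=cv2.morphologyEx(m,cv2.MORPH_CLOSE,np.ones((9,9)))
    n,l,s,_=cv2.connectedComponentsWithStats(m);i=1+np.argmax(s[1:,4])
    pts=np.argwhere(l==i)[:,::-1].astype(float)
    W=np.array([onz(c,p,.04)[:2] for p in pts])
    print(s[i],cv2.minAreaRect((W*1000).astype(np.float32)))
E
python3 - <<'E'
from h import *
import pickle
c=cap('wrist');pickle.dump(c,open('w2.pkl','wb'));cv2.imwrite('pics/w2.png',c['img'])
tiles(c)
inc([.4945,-.338,.02],.978)
E
```

```text
[ 462  183   50   62 2456] ((783.7704467773438, -142.99998474121094), (69.86200714111328, 93.99224090576172), 67.80696868896484)
d=[ 67.4   3.7 229. ] tcp=[ 0.5485 -0.3784  0.249 ] tooly=0.984 toolx=2.555 q6=-1.590 roll=0.006 (alt -3.136) clk 5.55
```

View pics/w2.png

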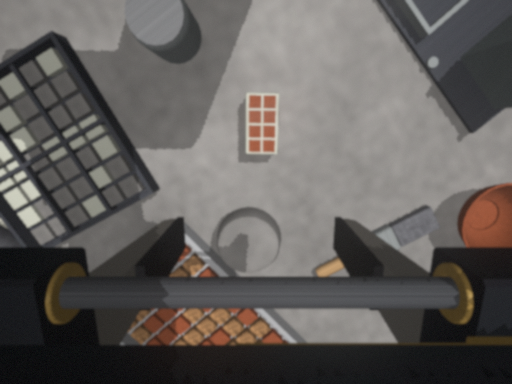

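The block is upright and nearly aligned at (262,124). The cobble at (248,240) is well clear of it.

```bash
sed -i "s/def tiles(c):/def tiles(c,x0=0,x1=512):/; s/m\[245:\]=0/m[200:]=0;m[:,:x0]=0;m[:,x1:]=0/" h.py && python3 - <<'E'
from h import *
import pickle
c=pickle.load(open('w2.pkl','rb'));tiles(c,220,300)
P=[tuple(onz(c,p,.04)[:2].round(4)) for p in [(246.5,93.5),(279,94),(277,154.5),(245,154)]];print(P,np.mean(P,0))
s=cap('scene');d=cap('side')
for n,k in (('scene',s),('side',d)):
    r=spotter.outline_of(n,'block_1');print([(x['conf'],x['position'],onz(k,x['position'],.03).round(3)) for x in r])
E
```

```text
[ 249   96   27   56 1451] ((496.10760498046875, -338.5927734375), (33.98251724243164, 71.27180480957031), 56.0052604675293)
[(np.float64(0.4529), np.float64(-0.3339)), (np.float64(0.4767), np.float64(-0.2991)), (np.float64(0.5411), np.float64(-0.3435)), (np.float64(0.5165), np.float64(-0.3794))] [ 0.4968   -0.338975]
[(0.95, [152.3, 190.2], array([ 0.523, -0.322,  0.03 ]))]
[(0.94, [320.1, 275.7], array([ 0.467, -0.36 ,  0.03 ]))]
```

{"fn": "jog_arm", "kwargs": {
  "increments": [
    {"hand":0,"dx":13.2,"dy":0.8,"dz":32,"roll":0.006},
    {"hand":0,"dx":13.2,"dy":0.8,"dz":32,"roll":0},
    {"hand":0,"dx":13.2,"dy":0.8,"dz":32,"roll":0},
    {"hand":0,"dx":13.2,"dy":0.8,"dz":32,"roll":0},
    {"hand":0,"dx":13,"dy":0.8,"dz":32,"roll":0},
    {"hand":0,"dx":0,"dy":0,"dz":30,"roll":0},
    {"hand":0,"dx":0,"dy":0,"dz":30,"roll":0},
    {"hand":0,"dx":0,"dy":0,"dz":20,"roll":0}
  ]
}}

```text
clock: 6.55
tcp_pos: [0.4955, -0.3376, 0.0071]
orientation: [-0.921, -3.002, -0.001]
ft_force: [0.9, -2.1, -0.0]
grip_width: 1.001
finger_force: 0.0
```

{"fn": "jog_arm", "kwargs": {
  "increments": [
    {"hand":0.3,"dx":0,"dy":0,"dz":0,"roll":0},
    {"hand":0.5,"dx":0,"dy":0,"dz":0,"roll":0},
    {"hand":0.7,"dx":0,"dy":0,"dz":0,"roll":0},
    {"hand":1,"dx":0,"dy":0,"dz":0,"roll":0},
    {"hand":1,"dx":0,"dy":0,"dz":0,"roll":0},
    {"hand":1,"dx":0,"dy":0,"dz":0,"roll":0},
    {"hand":1,"dx":0,"dy":0,"dz":0,"roll":0},
    {"hand":1,"dx":0,"dy":0,"dz":0,"roll":0}
  ]
}}

```text
clock: 7.35
tcp_pos: [0.4965, -0.3385, 0.0096]
orientation: [0.923, 3.002, -0.001]
ft_force: [-1.0, -0.7, 5.7]
grip_width: 0.474
finger_force: 30.0
```

{"fn": "jog_arm", "kwargs": {
  "increments": [
    {"hand":1,"dx":0,"dy":0,"dz":-20,"roll":0},
    {"hand":1,"dx":0,"dy":0,"dz":-30,"roll":0},
    {"hand":1,"dx":0,"dy":0,"dz":-40,"roll":0},
    {"hand":1,"dx":27.6,"dy":30.7,"dz":0,"roll":0},
    {"hand":1,"dx":27.6,"dy":30.7,"dz":0,"roll":0},
    {"hand":1,"dx":27.6,"dy":30.7,"dz":0,"roll":0},
    {"hand":1,"dx":27.6,"dy":30.7,"dz":0,"roll":0},
    {"hand":1,"dx":27.6,"dy":30.7,"dz":0,"roll":0}
  ]
}}

```text
clock: 8.15
tcp_pos: [0.4674, -0.132, 0.0987]
orientation: [-0.924, -3.002, -0.0]
ft_force: [0.7, 0.5, -2.7]
grip_width: 0.47
finger_force: 30.0
```

{"fn": "jog_arm", "kwargs": {
  "increments": [
    {"hand":1,"dx":27.6,"dy":30.7,"dz":0,"roll":0},
    {"hand":1,"dx":27.6,"dy":30.7,"dz":0,"roll":0},
    {"hand":1,"dx":27.6,"dy":30.7,"dz":0,"roll":0},
    {"hand":1,"dx":27.6,"dy":30.7,"dz":0,"roll":0},
    {"hand":1,"dx":0,"dy":0,"dz":0,"roll":-0.146},
    {"hand":1,"dx":0,"dy":0,"dz":0,"roll":-0.146},
    {"hand":1,"dx":0,"dy":0,"dz":0,"roll":-0.146},
    {"hand":1,"dx":0,"dy":0,"dz":0,"roll":-0.146}
  ]
}}

```text
clock: 8.95
tcp_pos: [0.4455, 0.0302, 0.0987]
orientation: [-0.01, -3.141, -0.0]
ft_force: [0.2, -0.1, -3.2]
grip_width: 0.476
finger_force: 30.0
```

{"fn": "jog_arm", "kwargs": {
  "increments": [
    {"hand":1,"dx":0,"dy":0,"dz":0,"roll":-0.146},
    {"hand":1,"dx":0,"dy":0,"dz":0,"roll":0},
    {"hand":1,"dx":0,"dy":0,"dz":0,"roll":0}
  ]
}}

```text
clock: 9.25
tcp_pos: [0.4457, 0.03, 0.0988]
orientation: [0.202, -3.135, -0.0]
ft_force: [-0.5, -0.4, -3.0]
grip_width: 0.475
finger_force: 30.0
```

```bash
python3 - <<'E'
from h import *
inc([.4445,.0297,.0185],1.707)
o=get_obs();print(o['grip_width'],o['finger_force'])
s=cap('side');cv2.imwrite('pics/s1.png',cv2.resize(s['img'][120:290,120:340],None,fx=3,fy=3,interpolation=cv2.INTER_CUBIC))
E
```

```text
d=[ 1.2 -0.1 80.3] tcp=[0.4457 0.03   0.0988] tooly=1.700 toolx=-3.013 q6=-1.636 roll=-0.007 (alt 3.134) clk 9.25
0.4750085232288884 29.998683035373688
```

View pics/s1.png

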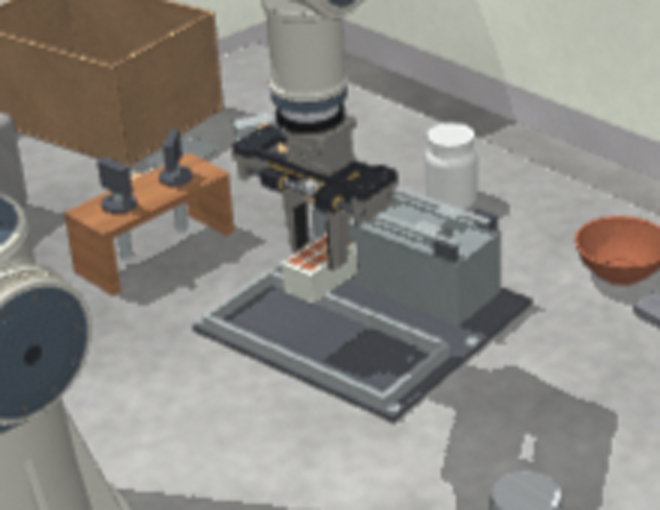

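The block is held level, over the tray's middle, about 90 mm up. I'll lower it.

{"fn": "jog_arm", "kwargs": {
  "increments": [
    {"hand":1,"dx":1.2,"dy":0,"dz":25,"roll":-0.007},
    {"hand":1,"dx":0,"dy":0,"dz":25,"roll":0},
    {"hand":1,"dx":0,"dy":0,"dz":20,"roll":0},
    {"hand":1,"dx":0,"dy":0,"dz":7,"roll":0},
    {"hand":1,"dx":0,"dy":0,"dz":2,"roll":0},
    {"hand":1,"dx":0,"dy":0,"dz":1,"roll":0},
    {"hand":1,"dx":0,"dy":0,"dz":0.5,"roll":0},
    {"hand":1,"dx":0,"dy":0,"dz":0,"roll":0}
  ]
}}

```text
clock: 10.1
tcp_pos: [0.4455, 0.0298, 0.0191]
orientation: [-0.219, 3.133, 0.0]
ft_force: [0.3, -1.0, -3.4]
grip_width: 0.475
finger_force: 30.0
```

{"fn": "jog_arm", "kwargs": {
  "increments": [
    {"hand":1,"dx":0,"dy":0,"dz":0.8,"roll":0},
    {"hand":1,"dx":0,"dy":0,"dz":0.7,"roll":0},
    {"hand":1,"dx":0,"dy":0,"dz":0.5,"roll":0},
    {"hand":1,"dx":0,"dy":0,"dz":0,"roll":0}
  ]
}}

```text
clock: 10.5
tcp_pos: [0.4453, 0.0299, 0.0175]
orientation: [-0.22, 3.133, -0.0]
ft_force: [-3.4, -0.5, 14.2]
grip_width: 0.471
finger_force: 30.0
```

{"fn": "jog_arm", "kwargs": {
  "increments": [
    {"hand":0.8,"dx":0,"dy":0,"dz":0,"roll":0},
    {"hand":0.4,"dx":0,"dy":0,"dz":0,"roll":0},
    {"hand":0,"dx":0,"dy":0,"dz":0,"roll":0},
    {"hand":0,"dx":0,"dy":0,"dz":0,"roll":0},
    {"hand":0,"dx":0,"dy":0,"dz":0,"roll":0},
    {"hand":0,"dx":0,"dy":0,"dz":-20,"roll":0},
    {"hand":0,"dx":0,"dy":0,"dz":-40,"roll":0},
    {"hand":0,"dx":0,"dy":0,"dz":-40,"roll":0}
  ]
}}

```text
clock: 11.3
tcp_pos: [0.444, 0.0297, 0.1171]
orientation: [0.22, -3.132, 0.0]
ft_force: [0.5, 0.7, 0.3]
grip_width: 0.999
finger_force: 0.0
```

{"fn": "jog_arm", "kwargs": {
  "increments": [
    {"hand":0,"dx":0,"dy":0,"dz":-45,"roll":0},
    {"hand":0,"dx":-31.8,"dy":-16,"dz":-18,"roll":0},
    {"hand":0,"dx":-31.8,"dy":-16,"dz":-18,"roll":0},
    {"hand":0,"dx":-31.8,"dy":-16,"dz":-18,"roll":0},
    {"hand":0,"dx":-31.8,"dy":-16,"dz":-18,"roll":0},
    {"hand":0,"dx":-31.8,"dy":-16,"dz":-16,"roll":0},
    {"hand":0,"dx":0,"dy":0,"dz":0,"roll":0.143},
    {"hand":0,"dx":0,"dy":0,"dz":0,"roll":0.143}
  ]
}}

```text
clock: 12.1
tcp_pos: [0.6144, -0.0276, 0.2493]
orientation: [-0.239, -3.133, 0.0]
ft_force: [-0.1, 0.5, 0.4]
grip_width: 0.998
finger_force: 0.0
```

{"fn": "jog_arm", "kwargs": {
  "increments": [
    {"hand":0,"dx":0,"dy":0,"dz":0,"roll":0.143},
    {"hand":0,"dx":0,"dy":0,"dz":0,"roll":0.143},
    {"hand":0,"dx":0,"dy":0,"dz":0,"roll":0.143},
    {"hand":0,"dx":0,"dy":0,"dz":0,"roll":0.143},
    {"hand":0,"dx":0,"dy":0,"dz":0,"roll":0.143},
    {"hand":0,"dx":0,"dy":0,"dz":0,"roll":0.143},
    {"hand":0,"dx":0,"dy":0,"dz":0,"roll":0.143},
    {"hand":0,"dx":0,"dy":0,"dz":0,"roll":0.143}
  ]
}}

```text
clock: 12.9
tcp_pos: [0.6133, -0.0272, 0.2491]
orientation: [-1.896, -2.505, 0.001]
ft_force: [0.9, 0.6, 0.3]
grip_width: 1.0
finger_force: 0.0
```

{"fn": "jog_arm", "kwargs": {
  "increments": [
    {"hand":0,"dx":0,"dy":0,"dz":0,"roll":0.143},
    {"hand":0,"dx":0,"dy":0,"dz":0,"roll":0},
    {"hand":0,"dx":0,"dy":0,"dz":0,"roll":0}
  ]
}}

```text
clock: 13.2
tcp_pos: [0.6134, -0.0272, 0.2493]
orientation: [-2.058, -2.373, 0.0]
ft_force: [0.1, 0.2, -0.4]
grip_width: 1.0
finger_force: 0.0
```

```bash
python3 - <<'E'
from h import *
import pickle
inc([.578,.2206,.0905],.1366)
c=cap('wrist');pickle.dump(c,open('w3.pkl','wb'));cv2.imwrite('pics/w3.png',cv2.resize(c['img'][:260],(800,406),interpolation=cv2.INTER_CUBIC))
print('knob exp',proj(c,[.578,.2206,.1095]))
for x in spotter.outline_of('wrist','lock_knob'): print(x['conf'],x['position'],x['pixels'].sum(),onz(c,x['position'],.12))
E
```

```text
d=[2.503e+02 2.000e-01 1.588e+02] tcp=[ 0.6134 -0.0272  0.2493] tooly=0.142 toolx=1.713 q6=-0.189 roll=0.006 (alt -3.136) clk 13.20
knob exp [[259.97811784 -75.51090082]]
0.84 [272.7, 75.7] 4374 [0.61050026 0.08739088 0.12      ]
```

View pics/w3.png

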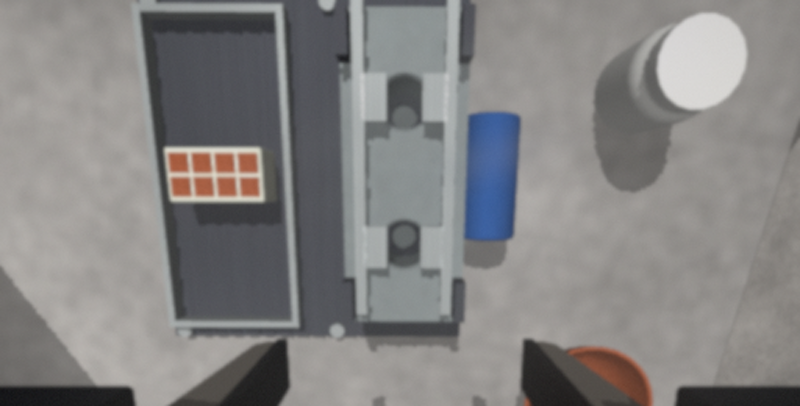

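The block lies flat in the tray at (215,175). The slide is home: its slots narrow the wells at (404,100) and (404,243). Next is the knob.

{"fn": "jog_arm", "kwargs": {
  "increments": [
    {"hand":0,"dx":41.7,"dy":0,"dz":0,"roll":0.006},
    {"hand":0,"dx":41.7,"dy":0,"dz":0,"roll":0},
    {"hand":0,"dx":41.7,"dy":0,"dz":0,"roll":0},
    {"hand":0,"dx":41.7,"dy":0,"dz":0,"roll":0},
    {"hand":0,"dx":41.7,"dy":0,"dz":0,"roll":0},
    {"hand":0,"dx":41.7,"dy":0,"dz":0,"roll":0},
    {"hand":0,"dx":0,"dy":0,"dz":35,"roll":0},
    {"hand":0,"dx":0,"dy":0,"dz":35,"roll":0}
  ]
}}

```text
clock: 14.1
tcp_pos: [0.5808, 0.2227, 0.1796]
orientation: [2.063, 2.367, 0.004]
ft_force: [0.0, -0.6, 0.2]
grip_width: 0.998
finger_force: 0.0
```

{"fn": "jog_arm", "kwargs": {
  "increments": [
    {"hand":0,"dx":0,"dy":0,"dz":20,"roll":0},
    {"hand":0,"dx":0,"dy":0,"dz":0,"roll":0}
  ]
}}

```text
clock: 14.3
tcp_pos: [0.5782, 0.2202, 0.1564]
orientation: [-2.066, -2.364, 0.008]
ft_force: [-0.1, -0.4, 0.6]
grip_width: 0.998
finger_force: 0.0
```

```bash
python3 - <<'E'
from h import *
inc([.578,.2206,.0905],.1366)
s,d=cap('scene'),cap('side')
a=cv2.resize(s['img'][130:250,240:390],None,fx=2.6,fy=2.6,interpolation=cv2.INTER_CUBIC)
b=cv2.resize(d['img'][110:230,160:310],None,fx=2.6,fy=2.6,interpolation=cv2.INTER_CUBIC)
cv2.imwrite('pics/k1.png',np.hstack([a,b]))
E
```

```text
d=[ 0.5  0.2 65.9] tcp=[0.5782 0.2202 0.1564] tooly=0.134 toolx=1.705 q6=0.227 roll=-0.002 (alt 3.139) clk 14.30
```

View pics/k1.png

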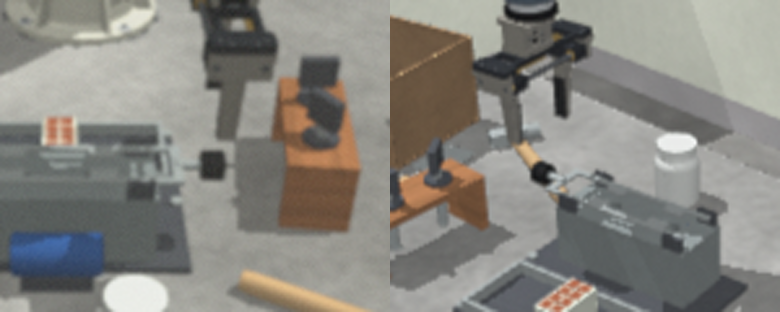

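Both views show the gripper above the knob (left crop (212,165), right crop (543,172)), consistent with the measurement. I'll descend and pinch.

{"fn": "jog_arm", "kwargs": {
  "increments": [
    {"hand":0,"dx":0,"dy":0,"dz":25,"roll":0},
    {"hand":0,"dx":0,"dy":0,"dz":25,"roll":0},
    {"hand":0,"dx":0,"dy":0,"dz":14,"roll":0},
    {"hand":0.3,"dx":0,"dy":0,"dz":0,"roll":0},
    {"hand":0.5,"dx":0,"dy":0,"dz":0,"roll":0},
    {"hand":0.7,"dx":0,"dy":0,"dz":0,"roll":0},
    {"hand":1,"dx":0,"dy":0,"dz":0,"roll":0},
    {"hand":1,"dx":0,"dy":0,"dz":0,"roll":0}
  ]
}}

```text
clock: 15.2
tcp_pos: [0.5808, 0.221, 0.0963]
orientation: [2.07, 2.363, 0.002]
ft_force: [-0.3, -0.4, 0.2]
grip_width: 0.589
finger_force: 0.0
```

{"fn": "jog_arm", "kwargs": {
  "increments": [
    {"hand":1,"dx":0,"dy":0,"dz":0,"roll":0},
    {"hand":1,"dx":0,"dy":0,"dz":0,"roll":0},
    {"hand":1,"dx":0,"dy":0,"dz":0,"roll":0}
  ]
}}

```text
clock: 15.5
tcp_pos: [0.5785, 0.2205, 0.0951]
orientation: [-2.069, -2.361, 0.005]
ft_force: [-13.2, -0.8, 8.0]
grip_width: 0.326
finger_force: 7.4
```

{"fn": "jog_arm", "kwargs": {
  "increments": [
    {"hand":1,"dx":0,"dy":0,"dz":0,"roll":0},
    {"hand":1,"dx":0,"dy":0,"dz":0,"roll":0},
    {"hand":1,"dx":0,"dy":0,"dz":0,"roll":0}
  ]
}}

```text
clock: 15.8
tcp_pos: [0.5782, 0.2205, 0.0951]
orientation: [-2.069, -2.361, 0.005]
ft_force: [-6.8, -0.4, 4.1]
grip_width: 0.311
finger_force: 28.0
```

```bash
python3 - <<'E'
from h import *
s,d=cap('scene'),cap('side')
a=cv2.resize(s['img'][150:230,270:370],None,fx=4,fy=4,interpolation=cv2.INTER_CUBIC)
b=cv2.resize(d['img'][130:210,170:270],None,fx=4,fy=4,interpolation=cv2.INTER_CUBIC)
cv2.imwrite('pics/k2.png',np.hstack([a,b]))
E
```

```text
(no output)
```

View pics/k2.png

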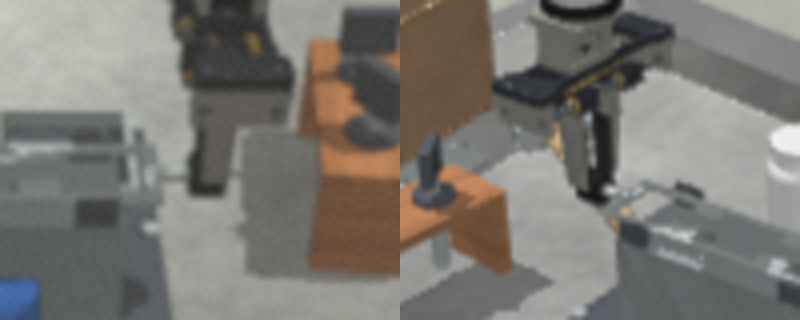

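The knob is pinched but a little high: the opening is 29 mm on a 34 mm knob. I'll regrip about 6 mm lower.

{"fn": "jog_arm", "kwargs": {
  "increments": [
    {"hand":0.3,"dx":0,"dy":0,"dz":0,"roll":0},
    {"hand":0.3,"dx":0,"dy":0,"dz":0,"roll":0},
    {"hand":0.3,"dx":0,"dy":0,"dz":3,"roll":0},
    {"hand":0.3,"dx":0,"dy":0,"dz":3,"roll":0},
    {"hand":0.3,"dx":0,"dy":0,"dz":2,"roll":0},
    {"hand":1,"dx":0,"dy":0,"dz":0,"roll":0},
    {"hand":1,"dx":0,"dy":0,"dz":0,"roll":0},
    {"hand":1,"dx":0,"dy":0,"dz":0,"roll":0}
  ]
}}

```text
clock: 16.7
tcp_pos: [0.5804, 0.2208, 0.0875]
orientation: [2.07, 2.363, 0.0]
ft_force: [-0.6, -0.3, -0.2]
grip_width: 0.461
finger_force: 0.0
```

{"fn": "jog_arm", "kwargs": {
  "increments": [
    {"hand":1,"dx":0,"dy":0,"dz":0,"roll":0},
    {"hand":1,"dx":0,"dy":0,"dz":0,"roll":0},
    {"hand":1,"dx":0,"dy":0,"dz":0,"roll":0},
    {"hand":1,"dx":0,"dy":0,"dz":0,"roll":0}
  ]
}}

```text
clock: 17.1
tcp_pos: [0.5781, 0.2205, 0.0874]
orientation: [-2.069, -2.361, 0.005]
ft_force: [-7.6, -1.4, 6.0]
grip_width: 0.358
finger_force: 30.0
```

{"fn": "jog_arm", "kwargs": {
  "increments": [
    {"hand":1,"dx":2,"dy":-1.5,"dz":0,"roll":0},
    {"hand":1,"dx":4,"dy":0,"dz":0,"roll":0},
    {"hand":1,"dx":6,"dy":0,"dz":0,"roll":0},
    {"hand":1,"dx":7,"dy":0,"dz":0,"roll":0},
    {"hand":1,"dx":7,"dy":0,"dz":0,"roll":0},
    {"hand":1,"dx":7,"dy":0,"dz":0,"roll":0},
    {"hand":1,"dx":7,"dy":0,"dz":0,"roll":0},
    {"hand":1,"dx":6,"dy":0,"dz":0,"roll":0}
  ]
}}

```text
clock: 17.9
tcp_pos: [0.5716, 0.2677, 0.0874]
orientation: [-2.069, -2.361, 0.001]
ft_force: [-6.4, 2.8, 2.8]
grip_width: 0.36
finger_force: 30.0
```

{"fn": "jog_arm", "kwargs": {
  "increments": [
    {"hand":1,"dx":3,"dy":0,"dz":0,"roll":0},
    {"hand":1,"dx":2,"dy":0,"dz":0,"roll":0},
    {"hand":1,"dx":0,"dy":0,"dz":0,"roll":0},
    {"hand":1,"dx":0,"dy":0,"dz":0,"roll":0}
  ]
}}

```text
clock: 18.3
tcp_pos: [0.5713, 0.2701, 0.0874]
orientation: [2.069, 2.364, -0.005]
ft_force: [-3.8, -7.5, 4.6]
grip_width: 0.359
finger_force: 30.0
```

The slide came out 50 mm along the fixture's y (heading confirms yaw 0.136) and met its stop. I'll release it and look at the rack and the wells from two places each.

{"fn": "jog_arm", "kwargs": {
  "increments": [
    {"hand":0.5,"dx":0,"dy":0,"dz":0,"roll":0},
    {"hand":0.2,"dx":0,"dy":0,"dz":0,"roll":0},
    {"hand":0,"dx":0,"dy":0,"dz":0,"roll":0},
    {"hand":0,"dx":0,"dy":0,"dz":0,"roll":0},
    {"hand":0,"dx":0,"dy":0,"dz":-35,"roll":0},
    {"hand":0,"dx":0,"dy":0,"dz":-50,"roll":0},
    {"hand":0,"dx":0,"dy":0,"dz":-50,"roll":0},
    {"hand":0,"dx":0,"dy":0,"dz":-50,"roll":0}
  ]
}}

```text
clock: 19.1
tcp_pos: [0.572, 0.2712, 0.2745]
orientation: [2.07, 2.363, 0.001]
ft_force: [0.4, 0.8, 0.8]
grip_width: 0.995
finger_force: 0.0
```

{"fn": "jog_arm", "kwargs": {
  "increments": [
    {"hand":0,"dx":0,"dy":0,"dz":0,"roll":0},
    {"hand":0,"dx":0,"dy":0,"dz":0,"roll":0},
    {"hand":0,"dx":0,"dy":0,"dz":0,"roll":0}
  ]
}}

```text
clock: 19.4
tcp_pos: [0.5715, 0.2709, 0.2711]
orientation: [-2.07, -2.363, 0.003]
ft_force: [0.7, -0.2, 0.4]
grip_width: 0.999
finger_force: 0.0
```

```bash
python3 -c "
from h import *;import pickle
c=cap('wrist');pickle.dump(c,open('wA.pkl','wb'))
for x in spotter.outline_of('wrist','screw_a_wing'): print(x['conf'],x['position'],x['pixels'].sum())
print(get_obs()['tcp_pos'])"
```

```text
0.74 [188.4, 108.8] 1337
[0.57130151 0.27080163 0.27055332]
```

{"fn": "jog_arm", "kwargs": {
  "increments": [
    {"hand":0,"dx":0,"dy":-40,"dz":0,"roll":0},
    {"hand":0,"dx":0,"dy":-40,"dz":0,"roll":0},
    {"hand":0,"dx":0,"dy":-40,"dz":0,"roll":0},
    {"hand":0,"dx":0,"dy":0,"dz":0,"roll":0},
    {"hand":0,"dx":0,"dy":0,"dz":0,"roll":0},
    {"hand":0,"dx":0,"dy":0,"dz":0,"roll":0}
  ]
}}

```text
clock: 20.1
tcp_pos: [0.4541, 0.2556, 0.2721]
orientation: [2.07, 2.363, -0.0]
ft_force: [-0.8, 0.4, -0.5]
grip_width: 0.999
finger_force: 0.0
```

```bash
python3 -c "
from h import *;import pickle
c=cap('wrist');pickle.dump(c,open('wB.pkl','wb'))
for x in spotter.outline_of('wrist','screw_a_wing'): print(x['conf'],x['position'],x['pixels'].sum())
print(get_obs()['tcp_pos'])
a=pickle.load(open('wA.pkl','rb'))
cv2.imwrite('pics/rack.png',np.hstack([cv2.resize(k['img'][:245,x0:x0+220],None,fx=1.8,fy=1.8,interpolation=cv2.INTER_CUBIC) for k,x0 in((a,0),(c,90))]))"
```

```text
[0.45416122 0.25551353 0.27207428]
```

View pics/rack.png

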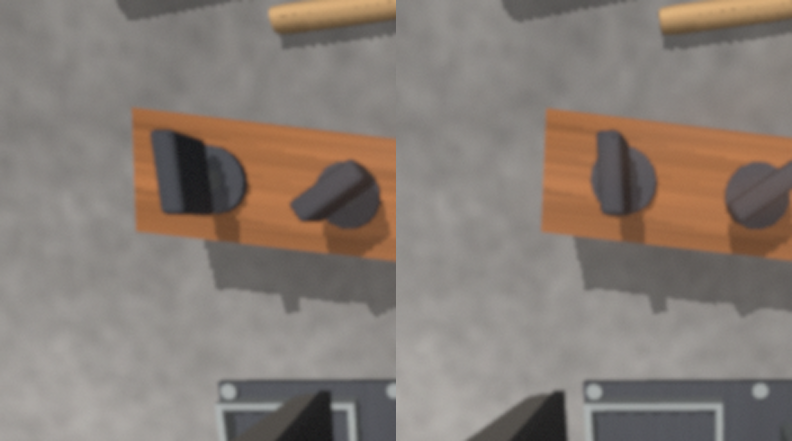

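The crops show screw 1 (left) with its wing roughly along the image's vertical, its collar at (213,180) in A and (624,181) in B. Screw 2 has a diagonal wing, collar at (348,195) in A and (757,195) in B.

```bash
python3 - <<'E'
from h import *
import pickle
a=pickle.load(open('wA.pkl','rb'));b=pickle.load(open('wB.pkl','rb'))
A=lambda u,v:((u+.5)/1.8-.5,(v+.5)/1.8-.5)
B=lambda u,v:((u-396+.5)/1.8-.5+90,(v+.5)/1.8-.5)
print('c1',*tri((a,A(213,180)),(b,B(624.5,181))))
print('c2',*tri((a,A(348,195)),(b,B(757.5,195.5))))
print('w1top',*tri((a,A(167.5,172)),(b,B(612,172))))
for nm,f,c,P in [('w1A',A,a,[(152,131),(172,131),(183,213),(162,213)]),('w1B',B,b,[(598,131),(618,131),(625,214),(606,214)]),('w2A',A,a,[(293,203),(308,221),(369,178),(355,163)])]:
    Q=np.array([onz(c,f(*p),.151)[:2] for p in P]);r=cv2.minAreaRect((Q*1000).astype(np.float32))
    print(nm,Q.mean(0).round(4),r)
# dark-top check of wing 2 in B
g=cv2.cvtColor(b['img'],cv2.COLOR_BGR2GRAY)
print('rackedge',onz(a,A(133,108),.09),onz(a,A(137,232),.09),onz(a,A(396,138),.09),onz(a,A(396,261),.09))
inc([.4,.3,.25],0)
E
```

```text
c1 [0.39093029 0.34123782 0.09479707] 7.282060794120143e-05
c2 [0.4805077  0.34376378 0.09352564] 7.402097089943919e-05
w1top [0.39175356 0.34169447 0.15116123] 0.00023944872221819233
w1A [0.3916 0.3411] ((391.66650390625, 341.07330322265625), (12.021516799926758, 43.86345291137695), 7.6292643547058105)
w1B [0.3916 0.3413] ((391.6047668457031, 341.26898193359375), (11.060078620910645, 45.182838439941406), 10.701437950134277)
w2A [0.4836 0.3432] ((483.4431457519531, 343.6446838378906), (44.14065170288086, 12.623566627502441), 40.780242919921875)
rackedge [0.3357623  0.37969177 0.09      ] [0.33741376 0.29996803 0.09      ] [0.50832077 0.38417839 0.09      ] [0.51652479 0.30403865 0.09      ]
d=[ 51.2 -47.8  22.1] tcp=[0.4542 0.2555 0.2721] tooly=0.132 toolx=1.702 q6=0.378 roll=0.132 (alt -3.010) clk 20.20
```

{"fn": "jog_arm", "kwargs": {
  "increments": [
    {"hand":0,"dx":-36.8,"dy":16.2,"dz":2.7,"roll":0},
    {"hand":0,"dx":-36.8,"dy":16.2,"dz":2.7,"roll":0},
    {"hand":0,"dx":-36.8,"dy":16.2,"dz":2.7,"roll":0},
    {"hand":0,"dx":-36.8,"dy":16.2,"dz":2.7,"roll":0},
    {"hand":0,"dx":-36.8,"dy":16.2,"dz":2.7,"roll":0},
    {"hand":0,"dx":-36.8,"dy":16.2,"dz":2.7,"roll":0},
    {"hand":0,"dx":-36.8,"dy":16.2,"dz":2.7,"roll":0},
    {"hand":0,"dx":-36.8,"dy":16.2,"dz":2.7,"roll":0}
  ]
}}

```text
clock: 21.0
tcp_pos: [0.6218, -0.0214, 0.2502]
orientation: [-2.071, -2.362, 0.0]
ft_force: [0.8, 0.2, -0.3]
grip_width: 0.998
finger_force: 0.0
```

{"fn": "jog_arm", "kwargs": {
  "increments": [
    {"hand":0,"dx":0,"dy":0,"dz":0,"roll":0},
    {"hand":0,"dx":0,"dy":0,"dz":0,"roll":0},
    {"hand":0,"dx":0,"dy":0,"dz":0,"roll":0}
  ]
}}

```text
clock: 21.3
tcp_pos: [0.6202, -0.0188, 0.2505]
orientation: [-2.069, -2.362, 0.0]
ft_force: [-0.7, 1.1, -0.7]
grip_width: 1.003
finger_force: 0.0
```

```bash
python3 -c "
from h import *;import pickle
c=cap('wrist');pickle.dump(c,open('wC.pkl','wb'));print(get_obs()['tcp_pos'])"
```

```text
[ 0.6201271  -0.01849512  0.25077483]
```

{"fn": "jog_arm", "kwargs": {
  "increments": [
    {"hand":0,"dx":-30,"dy":30,"dz":0,"roll":0},
    {"hand":0,"dx":-30,"dy":30,"dz":0,"roll":0},
    {"hand":0,"dx":0,"dy":0,"dz":0,"roll":0},
    {"hand":0,"dx":0,"dy":0,"dz":0,"roll":0},
    {"hand":0,"dx":0,"dy":0,"dz":0,"roll":0}
  ]
}}

```text
clock: 21.85
tcp_pos: [0.687, -0.0697, 0.2509]
orientation: [-2.068, -2.364, 0.0]
ft_force: [-0.0, -0.1, -0.4]
grip_width: 1.001
finger_force: 0.0
```

```bash
python3 -c "
from h import *;import pickle
d=cap('wrist');pickle.dump(d,open('wD.pkl','wb'));print(get_obs()['tcp_pos'])
c=pickle.load(open('wC.pkl','rb'))
o=[]
for k in (c,d):
    m=proj(k,[[.6081,.0026,.095],[.5947,.1,.095]]);print(m.round(1).tolist())
    x0=int(max(0,m[:,0].mean()-65));y0=int(max(0,min(m[:,1])-45));print('crop',x0,y0)
    o.append(cv2.resize(k['img'][y0:y0+190,x0:x0+130],(390,570),interpolation=cv2.INTER_CUBIC))
cv2.imwrite('pics/wells.png',np.hstack(o))"
```

```text
[ 0.68699897 -0.06974529  0.25114214]
[[251.8, 161.2], [251.0, 72.5]]
crop 186 27
[[199.3, 109.1], [194.7, 12.7]]
crop 132 0
```

View pics/wells.png

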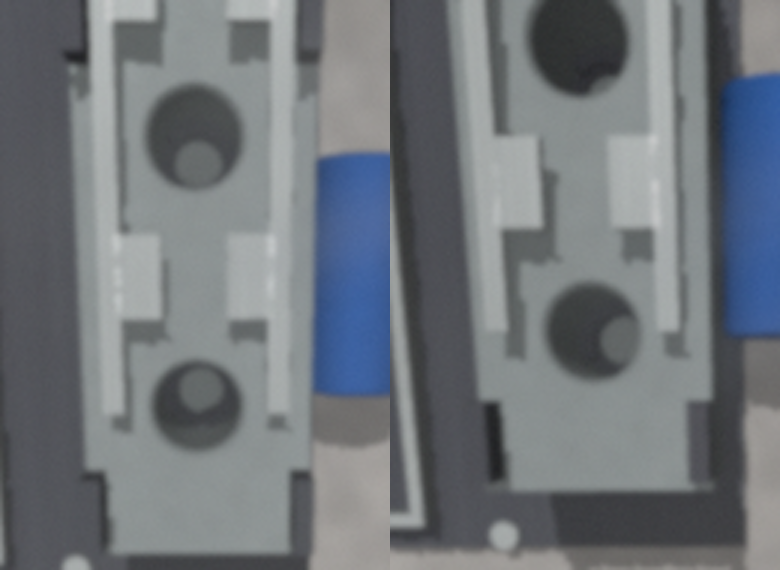

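The slide is out and both wells are clear: A at (195,136) left and (578,43) right, B at (197,405) left and (593,331) right.

```bash
python3 - <<'E'
from h import *
import pickle
c=pickle.load(open('wC.pkl','rb'));d=pickle.load(open('wD.pkl','rb'))
f=lambda u,v,ox,oy:((u+.5)/3-.5+ox,(v+.5)/3-.5+oy)
for n,p,q in [('A',f(195,136,186,27),f(578-390,43,132,0)),('B',f(197,405,186,27),f(593-390,331,132,0))]:
    print(n,*tri((c,p),(d,q)),onz(c,p,.095).round(4),onz(d,q,.095).round(4))
inc([.3913,.3412,.25],.157)
E
```

```text
A [0.59367316 0.10064525 0.0904611 ] 0.0006474927139746668 [0.5943 0.1005 0.095 ] [0.5944 0.0988 0.095 ]
B [0.60759402 0.00163711 0.09209794] 3.0331934833148007e-05 [0.6076 0.002  0.095 ] [0.6082 0.0016 0.095 ]
d=[ 446.6 -238.5    1.3] tcp=[ 0.687  -0.0697  0.2511] tooly=0.133 toolx=1.704 q6=-0.237 roll=-0.024 (alt 3.118) clk 21.90
```

{"fn": "jog_arm", "kwargs": {
  "increments": [
    {"hand":0.5,"dx":37.2,"dy":-19.9,"dz":0,"roll":0},
    {"hand":0.5,"dx":37.2,"dy":-19.9,"dz":0,"roll":0},
    {"hand":0.5,"dx":37.2,"dy":-19.9,"dz":0,"roll":0},
    {"hand":0.5,"dx":37.2,"dy":-19.9,"dz":0,"roll":0},
    {"hand":0.5,"dx":37.2,"dy":-19.9,"dz":0,"roll":0},
    {"hand":0.5,"dx":37.2,"dy":-19.9,"dz":0,"roll":0},
    {"hand":0.5,"dx":37.2,"dy":-19.9,"dz":0,"roll":0},
    {"hand":0.5,"dx":37.2,"dy":-19.9,"dz":0,"roll":0}
  ]
}}

```text
clock: 22.7
tcp_pos: [0.4886, 0.2046, 0.2514]
orientation: [2.069, 2.364, 0.001]
ft_force: [0.0, 1.0, -0.1]
grip_width: 0.496
finger_force: 0.0
```

{"fn": "jog_arm", "kwargs": {
  "increments": [
    {"hand":0.5,"dx":37.2,"dy":-19.9,"dz":0,"roll":0},
    {"hand":0.5,"dx":37.2,"dy":-19.9,"dz":0,"roll":0},
    {"hand":0.5,"dx":37.2,"dy":-19.9,"dz":0,"roll":0},
    {"hand":0.5,"dx":37.2,"dy":-19.9,"dz":0,"roll":0},
    {"hand":0.5,"dx":0,"dy":0,"dz":0,"roll":-0.144},
    {"hand":0.5,"dx":0,"dy":0,"dz":0,"roll":-0.144},
    {"hand":0.5,"dx":0,"dy":0,"dz":0,"roll":-0.144},
    {"hand":0.5,"dx":0,"dy":0,"dz":0,"roll":-0.144}
  ]
}}

```text
clock: 23.5
tcp_pos: [0.391, 0.3403, 0.2513]
orientation: [1.303, 2.859, 0.001]
ft_force: [0.2, -0.2, 0.7]
grip_width: 0.5
finger_force: 0.0
```

{"fn": "jog_arm", "kwargs": {
  "increments": [
    {"hand":0.5,"dx":0,"dy":0,"dz":0,"roll":-0.144},
    {"hand":0.5,"dx":0,"dy":0,"dz":0,"roll":-0.144},
    {"hand":0.5,"dx":0,"dy":0,"dz":0,"roll":-0.144},
    {"hand":0.5,"dx":0,"dy":0,"dz":0,"roll":-0.144},
    {"hand":0.5,"dx":0,"dy":0,"dz":0,"roll":-0.144},
    {"hand":0.5,"dx":0,"dy":0,"dz":0,"roll":-0.144},
    {"hand":0.5,"dx":0,"dy":0,"dz":0,"roll":-0.144},
    {"hand":0.5,"dx":0,"dy":0,"dz":0,"roll":-0.144}
  ]
}}

```text
clock: 24.3
tcp_pos: [0.3912, 0.3401, 0.2513]
orientation: [-0.464, 3.107, 0.001]
ft_force: [1.0, -0.2, 0.8]
grip_width: 0.5
finger_force: 0.0
```

{"fn": "jog_arm", "kwargs": {
  "increments": [
    {"hand":0.5,"dx":0,"dy":0,"dz":0,"roll":-0.144},
    {"hand":0.5,"dx":0,"dy":0,"dz":0,"roll":-0.144},
    {"hand":0.5,"dx":0,"dy":0,"dz":0,"roll":-0.144},
    {"hand":0.5,"dx":0,"dy":0,"dz":0,"roll":-0.144},
    {"hand":0.5,"dx":0,"dy":0,"dz":0,"roll":-0.144},
    {"hand":0.5,"dx":0,"dy":0,"dz":0,"roll":-0.144},
    {"hand":0.5,"dx":0,"dy":0,"dz":0,"roll":-0.144},
    {"hand":0.5,"dx":0,"dy":0,"dz":0,"roll":-0.144}
  ]
}}

```text
clock: 25.1
tcp_pos: [0.3912, 0.3401, 0.2513]
orientation: [-2.081, 2.353, 0.0]
ft_force: [0.3, -0.3, 0.4]
grip_width: 0.5
finger_force: 0.0
```

{"fn": "jog_arm", "kwargs": {
  "increments": [
    {"hand":0.5,"dx":0,"dy":0,"dz":0,"roll":-0.144},
    {"hand":0.5,"dx":0,"dy":0,"dz":0,"roll":-0.144},
    {"hand":0.5,"dx":0,"dy":0,"dz":0,"roll":0},
    {"hand":0.5,"dx":0,"dy":0,"dz":0,"roll":0},
    {"hand":0.5,"dx":0,"dy":0,"dz":0,"roll":0}
  ]
}}

```text
clock: 25.6
tcp_pos: [0.3919, 0.3401, 0.2511]
orientation: [-2.387, 2.042, -0.0]
ft_force: [0.3, 0.2, -0.4]
grip_width: 0.499
finger_force: 0.0
```

```bash
python3 - <<'E'
from h import *
inc([.3913,.3412,.118],.157)
print(get_obs()['grip_width'],get_obs()['q'])
E
```

```text
d=[ -1.1   0.5 133.1] tcp=[0.3919 0.3401 0.2511] tooly=-2.986 toolx=-1.415 q6=-2.585 roll=-0.001 (alt 3.140) clk 25.60
0.49915052091921464 [ 7.11865381e-01  1.32113469e-01  1.79006450e+00  6.36177385e-06
  1.21908589e+00 -2.58531338e+00]
```

{"fn": "jog_arm", "kwargs": {
  "increments": [
    {"hand":0.5,"dx":-1.1,"dy":0.5,"dz":30,"roll":0},
    {"hand":0.5,"dx":0,"dy":0,"dz":30,"roll":0},
    {"hand":0.5,"dx":0,"dy":0,"dz":30,"roll":0},
    {"hand":0.5,"dx":0,"dy":0,"dz":25,"roll":0},
    {"hand":0.5,"dx":0,"dy":0,"dz":18,"roll":0},
    {"hand":0.5,"dx":0,"dy":0,"dz":0,"roll":0},
    {"hand":0.5,"dx":0,"dy":0,"dz":0,"roll":0}
  ]
}}

```text
clock: 26.3
tcp_pos: [0.3917, 0.3412, 0.1182]
orientation: [2.389, -2.04, -0.0]
ft_force: [-0.2, 0.2, -1.1]
grip_width: 0.502
finger_force: 0.0
```

{"fn": "jog_arm", "kwargs": {
  "increments": [
    {"hand":0.7,"dx":0,"dy":0,"dz":0,"roll":0},
    {"hand":0.8,"dx":0,"dy":0,"dz":0,"roll":0},
    {"hand":1,"dx":0,"dy":0,"dz":0,"roll":0},
    {"hand":1,"dx":0,"dy":0,"dz":0,"roll":0},
    {"hand":1,"dx":0,"dy":0,"dz":0,"roll":0},
    {"hand":1,"dx":0,"dy":0,"dz":0,"roll":0},
    {"hand":1,"dx":0,"dy":0,"dz":0,"roll":0},
    {"hand":1,"dx":0,"dy":0,"dz":0,"roll":0}
  ]
}}

```text
clock: 27.1
tcp_pos: [0.3916, 0.3412, 0.1182]
orientation: [-2.39, 2.039, 0.0]
ft_force: [-2.1, -0.5, 5.4]
grip_width: 0.146
finger_force: 30.0
```

{"fn": "jog_arm", "kwargs": {
  "increments": [
    {"hand":1,"dx":0,"dy":0,"dz":-5,"roll":0},
    {"hand":1,"dx":0,"dy":0,"dz":-20,"roll":0},
    {"hand":1,"dx":0,"dy":0,"dz":-30,"roll":0},
    {"hand":1,"dx":0,"dy":0,"dz":-30,"roll":0},
    {"hand":1,"dx":0,"dy":0,"dz":-30,"roll":0},
    {"hand":1,"dx":0,"dy":0,"dz":-20,"roll":0},
    {"hand":1,"dx":0,"dy":0,"dz":0,"roll":0.125},
    {"hand":1,"dx":0,"dy":0,"dz":0,"roll":0.125}
  ]
}}

```text
clock: 27.9
tcp_pos: [0.3919, 0.3411, 0.2536]
orientation: [-2.111, 2.325, -0.0]
ft_force: [0.3, -0.6, -3.2]
grip_width: 0.148
finger_force: 30.0
```

{"fn": "jog_arm", "kwargs": {
  "increments": [
    {"hand":1,"dx":27.6,"dy":-28.1,"dz":0,"roll":0},
    {"hand":1,"dx":27.6,"dy":-28.1,"dz":0,"roll":0},
    {"hand":1,"dx":27.6,"dy":-28.1,"dz":0,"roll":0},
    {"hand":1,"dx":27.6,"dy":-28.1,"dz":0,"roll":0},
    {"hand":1,"dx":27.6,"dy":-28.1,"dz":0,"roll":0},
    {"hand":1,"dx":27.6,"dy":-28.1,"dz":0,"roll":0},
    {"hand":1,"dx":27.6,"dy":-28.1,"dz":0,"roll":0},
    {"hand":1,"dx":27.6,"dy":-28.1,"dz":0,"roll":0}
  ]
}}

```text
clock: 28.7
tcp_pos: [0.5959, 0.0991, 0.2526]
orientation: [2.117, -2.321, -0.0]
ft_force: [0.7, 0.6, -2.0]
grip_width: 0.146
finger_force: 29.9
```

{"fn": "jog_arm", "kwargs": {
  "increments": [
    {"hand":1,"dx":0,"dy":0,"dz":0,"roll":0},
    {"hand":1,"dx":0,"dy":0,"dz":0,"roll":0},
    {"hand":1,"dx":0,"dy":0,"dz":0,"roll":0}
  ]
}}

```text
clock: 29.0
tcp_pos: [0.5945, 0.1012, 0.2525]
orientation: [2.117, -2.32, -0.001]
ft_force: [0.8, -0.8, -3.0]
grip_width: 0.151
finger_force: 30.0
```

```bash
python3 - <<'E'
from h import *
import pickle
inc([.5942,.1002,.253])
o=get_obs();print(o['grip_width'],o['finger_force'],o['ft_force'],o['orientation'])
w=cap('wrist');s=cap('scene');d=cap('side');pickle.dump((w,s,d,o),open('hA.pkl','wb'))
P=o['tcp_pos']+np.array([0,0,-.104])
for k in (s,d): print(proj(k,[P,P+[0,0,.08],[.5942,.1002,.095]]).round(1).tolist())
def crop(k,f=6):
    p=proj(k,[P])[0].astype(int);return cv2.resize(k['img'][p[1]-45:p[1]+45,p[0]-30:p[0]+30],None,fx=f,fy=f,interpolation=cv2.INTER_CUBIC),(p[0]-30,p[1]-45)
(a,oa),(b,ob)=crop(s),crop(d);print(oa,ob);cv2.imwrite('pics/hA.png',np.hstack([a,b]))
E
```

```text
d=[ 1.   0.2 -0.5] tcp=[0.5945 0.1012 0.2525] tooly=3.050 toolx=-1.662 q6=-2.884 clk 29.00
0.1510681713396553 29.999361634254456 [ 0.76182423 -0.84689447 -3.01624146] [ 2.11712994e+00 -2.32002182e+00 -1.46512129e-03]
[[279.8, 181.8], [280.5, 156.9], [279.0, 197.3]]
[[242.7, 176.0], [241.9, 156.2], [243.4, 188.8]]
(np.int64(249), np.int64(136)) (np.int64(212), np.int64(130))
```

View pics/hA.png

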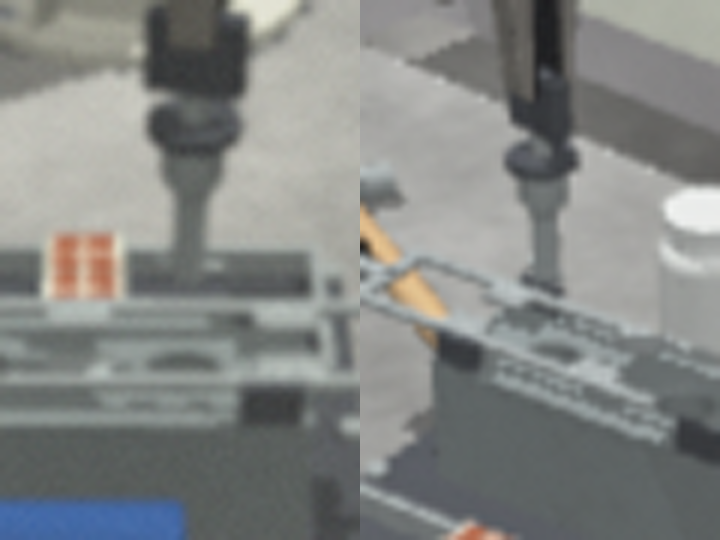

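The screw hangs vertical with its foot about where predicted: (188,275) in the scene crop, (542,285) in the side crop, above the open well. I'll lower it gently.

{"fn": "jog_arm", "kwargs": {
  "increments": [
    {"hand":1,"dx":1,"dy":0.2,"dz":15,"roll":0},
    {"hand":1,"dx":0,"dy":0,"dz":20,"roll":0},
    {"hand":1,"dx":0,"dy":0,"dz":10,"roll":0},
    {"hand":1,"dx":0,"dy":0,"dz":6,"roll":0},
    {"hand":1,"dx":0,"dy":0,"dz":6,"roll":0},
    {"hand":1,"dx":0,"dy":0,"dz":6,"roll":0},
    {"hand":1,"dx":0,"dy":0,"dz":4,"roll":0}
  ]
}}

```text
clock: 29.85
tcp_pos: [0.5952, 0.0997, 0.1857]
orientation: [-2.117, 2.321, -0.0]
ft_force: [0.3, -0.4, -3.0]
grip_width: 0.15
finger_force: 30.0
```

{"fn": "jog_arm", "kwargs": {
  "increments": [
    {"hand":1,"dx":0,"dy":0,"dz":6,"roll":0},
    {"hand":1,"dx":0,"dy":0,"dz":7,"roll":0},
    {"hand":1,"dx":0,"dy":0,"dz":7,"roll":0},
    {"hand":1,"dx":0,"dy":0,"dz":7,"roll":0},
    {"hand":1,"dx":0,"dy":0,"dz":5,"roll":0},
    {"hand":1,"dx":0,"dy":0,"dz":3,"roll":0},
    {"hand":1,"dx":0,"dy":0,"dz":0,"roll":0},
    {"hand":1,"dx":0,"dy":0,"dz":0,"roll":0}
  ]
}}

```text
clock: 30.65
tcp_pos: [0.5952, 0.0997, 0.151]
orientation: [-2.117, 2.321, -0.0]
ft_force: [0.0, 0.8, -2.2]
grip_width: 0.146
finger_force: 30.0
```

{"fn": "jog_arm", "kwargs": {
  "increments": [
    {"hand":1,"dx":-0.4,"dy":0.8,"dz":2,"roll":0},
    {"hand":1,"dx":0,"dy":0,"dz":2,"roll":0},
    {"hand":1,"dx":0,"dy":0,"dz":1.5,"roll":0},
    {"hand":1,"dx":0,"dy":0,"dz":1.5,"roll":0},
    {"hand":1,"dx":0,"dy":0,"dz":1,"roll":0},
    {"hand":1,"dx":0,"dy":0,"dz":1,"roll":0},
    {"hand":1,"dx":0,"dy":0,"dz":0,"roll":0}
  ]
}}

```text
clock: 31.35
tcp_pos: [0.5941, 0.1002, 0.1417]
orientation: [2.117, -2.321, -0.0]
ft_force: [-0.4, 0.2, -3.6]
grip_width: 0.149
finger_force: 30.0
```

{"fn": "jog_arm", "kwargs": {
  "increments": [
    {"hand":1,"dx":0,"dy":0,"dz":0.7,"roll":0},
    {"hand":1,"dx":0,"dy":0,"dz":0.7,"roll":0},
    {"hand":1,"dx":0,"dy":0,"dz":0.6,"roll":0},
    {"hand":1,"dx":0,"dy":0,"dz":0,"roll":0}
  ]
}}

```text
clock: 31.75
tcp_pos: [0.5942, 0.1001, 0.1398]
orientation: [2.117, -2.321, -0.0]
ft_force: [-1.0, -0.7, -3.0]
grip_width: 0.151
finger_force: 30.0
```

{"fn": "jog_arm", "kwargs": {
  "increments": [
    {"hand":1,"dx":0,"dy":0,"dz":0.8,"roll":0},
    {"hand":1,"dx":0,"dy":0,"dz":0.7,"roll":0},
    {"hand":1,"dx":0,"dy":0,"dz":0,"roll":0},
    {"hand":1,"dx":0,"dy":0,"dz":0,"roll":0}
  ]
}}

```text
clock: 32.15
tcp_pos: [0.5942, 0.1001, 0.1384]
orientation: [2.117, -2.321, -0.0]
ft_force: [-0.8, 0.1, -2.5]
grip_width: 0.149
finger_force: 30.0
```

{"fn": "jog_arm", "kwargs": {
  "increments": [
    {"hand":1,"dx":0,"dy":0,"dz":0.8,"roll":0},
    {"hand":1,"dx":0,"dy":0,"dz":0.7,"roll":0},
    {"hand":1,"dx":0,"dy":0,"dz":0,"roll":0},
    {"hand":1,"dx":0,"dy":0,"dz":0,"roll":0}
  ]
}}

```text
clock: 32.55
tcp_pos: [0.5943, 0.1002, 0.137]
orientation: [-2.117, 2.321, -0.0]
ft_force: [0.5, -1.2, -2.4]
grip_width: 0.151
finger_force: 30.0
```

{"fn": "jog_arm", "kwargs": {
  "increments": [
    {"hand":1,"dx":0,"dy":0,"dz":0.8,"roll":0},
    {"hand":1,"dx":0,"dy":0,"dz":0.7,"roll":0},
    {"hand":1,"dx":0,"dy":0,"dz":0,"roll":0},
    {"hand":1,"dx":0,"dy":0,"dz":0,"roll":0}
  ]
}}

```text
clock: 32.95
tcp_pos: [0.595, 0.1002, 0.1365]
orientation: [-2.117, 2.32, -0.002]
ft_force: [-1.6, -1.1, 5.9]
grip_width: 0.146
finger_force: 30.0
```

{"fn": "jog_arm", "kwargs": {
  "increments": [
    {"hand":1,"dx":0,"dy":0,"dz":0.8,"roll":0},
    {"hand":1,"dx":0,"dy":0,"dz":0.7,"roll":0},
    {"hand":1,"dx":0,"dy":0,"dz":0,"roll":0},
    {"hand":1,"dx":0,"dy":0,"dz":0,"roll":0}
  ]
}}

```text
clock: 33.35
tcp_pos: [0.5958, 0.1002, 0.1363]
orientation: [-2.116, 2.319, -0.003]
ft_force: [-1.9, -0.9, 14.5]
grip_width: 0.149
finger_force: 30.2
```

Contact on the ridges at TCP z of about 0.1366, so about 13.5 mm and 200° remain. I'll ease the push and turn clockwise, following the pitch down.

{"fn": "jog_arm", "kwargs": {
  "increments": [
    {"hand":1,"dx":0,"dy":0,"dz":-1.2,"roll":0},
    {"hand":1,"dx":0,"dy":0,"dz":0.55,"roll":0.145},
    {"hand":1,"dx":0,"dy":0,"dz":0.55,"roll":0.145},
    {"hand":1,"dx":0,"dy":0,"dz":0.55,"roll":0.145},
    {"hand":1,"dx":0,"dy":0,"dz":0.55,"roll":0.145},
    {"hand":1,"dx":0,"dy":0,"dz":0,"roll":0},
    {"hand":1,"dx":0,"dy":0,"dz":0,"roll":0}
  ]
}}

```text
clock: 34.05
tcp_pos: [0.595, 0.1, 0.1344]
orientation: [-1.364, 2.828, -0.001]
ft_force: [-0.9, -1.8, 9.2]
grip_width: 0.151
finger_force: 30.0
```

{"fn": "jog_arm", "kwargs": {
  "increments": [
    {"hand":1,"dx":0,"dy":0,"dz":0.4,"roll":0.145},
    {"hand":1,"dx":0,"dy":0,"dz":0.5,"roll":0.145},
    {"hand":1,"dx":0,"dy":0,"dz":0.55,"roll":0.145},
    {"hand":1,"dx":0,"dy":0,"dz":0.55,"roll":0.145},
    {"hand":1,"dx":0,"dy":0,"dz":0.55,"roll":0.145},
    {"hand":1,"dx":0,"dy":0,"dz":0.55,"roll":0.145},
    {"hand":1,"dx":0,"dy":0,"dz":0,"roll":0},
    {"hand":1,"dx":0,"dy":0,"dz":0,"roll":0}
  ]
}}

```text
clock: 34.85
tcp_pos: [0.5951, 0.1003, 0.1311]
orientation: [-0.046, 3.139, 0.0]
ft_force: [-2.1, -0.4, 7.9]
grip_width: 0.15
finger_force: 30.0
```

```bash
python3 - <<'E'
from h import *
inc([.5942,.1002,.123]);print(get_obs()['wrist_torque'])
E
```

```text
d=[ 0.9 -0.1  8.1] tcp=[0.5951 0.1003 0.1311] tooly=1.600 toolx=-3.113 q6=-1.435 clk 34.85
[-0.13060664  0.36085893 -0.04239747]
```

{"fn": "jog_arm", "kwargs": {
  "increments": [
    {"hand":1,"dx":0,"dy":0,"dz":0.5,"roll":0.145},
    {"hand":1,"dx":0,"dy":0,"dz":0.55,"roll":0.145},
    {"hand":1,"dx":0,"dy":0,"dz":0.55,"roll":0.145},
    {"hand":1,"dx":0,"dy":0,"dz":0.55,"roll":0.145},
    {"hand":1,"dx":0,"dy":0,"dz":0.55,"roll":0.145},
    {"hand":1,"dx":0,"dy":0,"dz":0.55,"roll":0.145},
    {"hand":1,"dx":0,"dy":0,"dz":0.55,"roll":0.145},
    {"hand":1,"dx":0,"dy":0,"dz":0,"roll":0}
  ]
}}

```text
clock: 35.65
tcp_pos: [0.5952, 0.1004, 0.1271]
orientation: [1.493, 2.762, 0.002]
ft_force: [-1.2, -0.1, 5.5]
grip_width: 0.147
finger_force: 30.0
```

{"fn": "jog_arm", "kwargs": {
  "increments": [
    {"hand":1,"dx":0,"dy":0,"dz":0.5,"roll":0.145},
    {"hand":1,"dx":0,"dy":0,"dz":0.55,"roll":0.145},
    {"hand":1,"dx":0,"dy":0,"dz":0.55,"roll":0.145},
    {"hand":1,"dx":0,"dy":0,"dz":0.55,"roll":0.145},
    {"hand":1,"dx":0,"dy":0,"dz":0,"roll":0},
    {"hand":1,"dx":0,"dy":0,"dz":0,"roll":0}
  ]
}}

```text
clock: 36.25
tcp_pos: [0.5951, 0.1003, 0.1247]
orientation: [2.211, 2.23, 0.002]
ft_force: [-0.1, 0.2, 6.4]
grip_width: 0.146
finger_force: 30.0
```

```bash
python3 - <<'E'
from h import *
inc([.5942,.1002,.123]);print(get_obs()['wrist_torque'])
E
```

```text
d=[-0.1 -0.9  1.7] tcp=[0.5951 0.1003 0.1247] tooly=0.009 toolx=1.579 q6=0.156 clk 36.25
[-0.04826706  0.10426896  0.03719412]
```

{"fn": "jog_arm", "kwargs": {
  "increments": [
    {"hand":1,"dx":0,"dy":0,"dz":0.35,"roll":0.1},
    {"hand":1,"dx":0,"dy":0,"dz":0.35,"roll":0.1},
    {"hand":1,"dx":0,"dy":0,"dz":0.35,"roll":0.1},
    {"hand":1,"dx":0,"dy":0,"dz":0,"roll":0},
    {"hand":1,"dx":0,"dy":0,"dz":0,"roll":0}
  ]
}}

```text
clock: 36.75
tcp_pos: [0.5953, 0.1004, 0.1237]
orientation: [2.519, 1.875, 0.003]
ft_force: [-0.3, -0.1, 5.9]
grip_width: 0.148
finger_force: 30.0
```

```bash
python3 - <<'E'
from h import *
inc([.5942,.1002,.123]);print(get_obs()['wrist_torque'])
E
```

```text
d=[-0.5 -1.   0.7] tcp=[0.5953 0.1004 0.1237] tooly=-0.291 toolx=1.280 q6=0.456 clk 36.75
[-0.03551703  0.01491133  0.01957244]
```

{"fn": "jog_arm", "kwargs": {
  "increments": [
    {"hand":1,"dx":0,"dy":0,"dz":0.3,"roll":0.08},
    {"hand":1,"dx":0,"dy":0,"dz":0.3,"roll":0.08},
    {"hand":1,"dx":0,"dy":0,"dz":0,"roll":0},
    {"hand":1,"dx":0,"dy":0,"dz":0,"roll":0}
  ]
}}

```text
clock: 37.15
tcp_pos: [0.5957, 0.1002, 0.1232]
orientation: [2.661, 1.668, 0.004]
ft_force: [1.2, -0.7, 5.6]
grip_width: 0.149
finger_force: 30.0
```

```bash
python3 - <<'E'
from h import *
inc([.5942,.1002,.123]);print(get_obs()['wrist_torque'])
E
```

```text
d=[-0.6 -1.4  0.2] tcp=[0.5957 0.1002 0.1232] tooly=-0.451 toolx=1.120 q6=0.616 clk 37.15
[-0.22881163 -0.16835337 -0.07930977]
```

{"fn": "jog_arm", "kwargs": {
  "increments": [
    {"hand":1,"dx":0,"dy":0,"dz":0.2,"roll":0.06},
    {"hand":1,"dx":0,"dy":0,"dz":0.1,"roll":0.04},
    {"hand":1,"dx":0,"dy":0,"dz":0,"roll":0},
    {"hand":1,"dx":0,"dy":0,"dz":0,"roll":0}
  ]
}}

```text
clock: 37.55
tcp_pos: [0.5954, 0.0998, 0.1232]
orientation: [2.741, 1.533, 0.003]
ft_force: [0.3, -2.7, 8.6]
grip_width: 0.148
finger_force: 30.0
```

```bash
python3 - <<'E'
from h import *
inc([.5942,.1002,.123]);print(get_obs()['wrist_torque'])
E
```

```text
d=[-0.3 -1.2  0.2] tcp=[0.5954 0.0998 0.1232] tooly=-0.551 toolx=1.020 q6=0.715 clk 37.55
[-0.5207171   0.24468052 -0.00969543]
```

Turning no longer lowers it and the force rises: TCP z is 0.1232 where seated should give 0.123, so screw A is seated. I'll release it and go for the second screw.

{"fn": "jog_arm", "kwargs": {
  "increments": [
    {"hand":1,"dx":0,"dy":0,"dz":-0.8,"roll":-0.03},
    {"hand":0.7,"dx":0,"dy":0,"dz":0,"roll":0},
    {"hand":0.5,"dx":0,"dy":0,"dz":0,"roll":0},
    {"hand":0.5,"dx":0,"dy":0,"dz":0,"roll":0},
    {"hand":0.5,"dx":0,"dy":0,"dz":-15,"roll":0},
    {"hand":0.5,"dx":0,"dy":0,"dz":-35,"roll":0},
    {"hand":0.5,"dx":0,"dy":0,"dz":-40,"roll":0},
    {"hand":0.5,"dx":0,"dy":0,"dz":-40,"roll":0}
  ]
}}

```text
clock: 38.35
tcp_pos: [0.5939, 0.1001, 0.255]
orientation: [-2.722, -1.569, 0.0]
ft_force: [0.4, 0.4, -0.6]
grip_width: 0.499
finger_force: 0.0
```

{"fn": "jog_arm", "kwargs": {
  "increments": [
    {"hand":0.5,"dx":21.2,"dy":-32,"dz":0,"roll":0},
    {"hand":0.5,"dx":21.2,"dy":-32,"dz":0,"roll":0},
    {"hand":0.5,"dx":21.2,"dy":-32,"dz":0,"roll":0},
    {"hand":0.5,"dx":21.2,"dy":-32,"dz":0,"roll":0},
    {"hand":0.5,"dx":21.2,"dy":-32,"dz":0,"roll":0},
    {"hand":0.5,"dx":21.2,"dy":-32,"dz":0,"roll":0},
    {"hand":0.5,"dx":21.2,"dy":-32,"dz":0,"roll":0},
    {"hand":0.5,"dx":0,"dy":0,"dz":0,"roll":-0.141}
  ]
}}

```text
clock: 39.15
tcp_pos: [0.4729, 0.3445, 0.2538]
orientation: [-2.601, -1.759, -0.002]
ft_force: [0.1, 0.1, -0.4]
grip_width: 0.502
finger_force: 0.0
```

{"fn": "jog_arm", "kwargs": {
  "increments": [
    {"hand":0.5,"dx":0,"dy":0,"dz":0,"roll":-0.141},
    {"hand":0.5,"dx":0,"dy":0,"dz":0,"roll":-0.141},
    {"hand":0.5,"dx":0,"dy":0,"dz":0,"roll":-0.141},
    {"hand":0.5,"dx":0,"dy":0,"dz":0,"roll":-0.141},
    {"hand":0.5,"dx":0,"dy":0,"dz":0,"roll":-0.141},
    {"hand":0.5,"dx":0,"dy":0,"dz":0,"roll":-0.141},
    {"hand":0.5,"dx":0,"dy":0,"dz":0,"roll":-0.141},
    {"hand":0.5,"dx":0,"dy":0,"dz":0,"roll":-0.141}
  ]
}}

```text
clock: 39.95
tcp_pos: [0.4748, 0.3409, 0.2538]
orientation: [1.253, 2.88, 0.001]
ft_force: [0.2, 0.0, 0.7]
grip_width: 0.502
finger_force: 0.0
```

{"fn": "jog_arm", "kwargs": {
  "increments": [
    {"hand":0.5,"dx":0,"dy":0,"dz":0,"roll":-0.141},
    {"hand":0.5,"dx":0,"dy":0,"dz":0,"roll":-0.141},
    {"hand":0.5,"dx":0,"dy":0,"dz":0,"roll":-0.141},
    {"hand":0.5,"dx":0,"dy":0,"dz":0,"roll":-0.141},
    {"hand":0.5,"dx":0,"dy":0,"dz":0,"roll":-0.141},
    {"hand":0.5,"dx":0,"dy":0,"dz":0,"roll":-0.141},
    {"hand":0.5,"dx":0,"dy":0,"dz":0,"roll":-0.141},
    {"hand":0.5,"dx":0,"dy":0,"dz":0,"roll":-0.141}
  ]
}}

```text
clock: 40.75
tcp_pos: [0.4748, 0.3409, 0.2538]
orientation: [-0.481, 3.104, 0.0]
ft_force: [-0.8, -0.6, -0.7]
grip_width: 0.5
finger_force: 0.0
```

{"fn": "jog_arm", "kwargs": {
  "increments": [
    {"hand":0.5,"dx":0,"dy":0,"dz":0,"roll":-0.141},
    {"hand":0.5,"dx":0,"dy":0,"dz":0,"roll":-0.141},
    {"hand":0.5,"dx":0,"dy":0,"dz":0,"roll":-0.1},
    {"hand":0.5,"dx":0,"dy":0,"dz":0,"roll":0},
    {"hand":0.5,"dx":0,"dy":0,"dz":0,"roll":0},
    {"hand":0.5,"dx":0,"dy":0,"dz":0,"roll":0}
  ]
}}

```text
clock: 41.35
tcp_pos: [0.4748, 0.3409, 0.2531]
orientation: [-1.049, 2.961, 0.0]
ft_force: [0.8, -0.2, 0.1]
grip_width: 0.5
finger_force: 0.0
```

```bash
python3 - <<'E'
from h import *
import pickle
inc([.482,.3436,.118],-.859)
o=get_obs();print(o['grip_width'],o['wrist_torque'])
s=cap('scene');d=cap('side')
for n,k in (('scene',s),('side',d)):
    for nm in ('screw_a','block_1'):
        print(n,nm,[(x['conf'],x['position'],int(x['pixels'].sum())) for x in spotter.outline_of(n,nm)])
    print(proj(k,[[.5942,.1002,.129],[.482,.3436,.124],[.4445,.03,.04]]).round(1).tolist())
b=pickle.load(open('wB.pkl','rb'));a=pickle.load(open('wA.pkl','rb'))
# wing-2 top seen in B: dark pixels above z; compare predicted corners for candidate centres
for cx,cy in [(.482,.3436),(.4835,.3434),(.4805,.3438)]:
    u=np.array([np.cos(.712),np.sin(.712)])*.023;v=np.array([-np.sin(.712),np.cos(.712)])*.007
    Q=[np.r_[np.array([cx,cy])+i*u+j*v,.151] for i,j in((-1,1),(-1,-1),(1,-1),(1,1))]
    print('A',(proj(a,Q)*1.8+.4).round(0).tolist())
g=cv2.cvtColor(b['img'],cv2.COLOR_BGR2GRAY)
cv2.imwrite('pics/w2b.png',cv2.resize(b['img'][70:150,260:360],(800,640)[:2] if 0 else (750,600),interpolation=cv2.INTER_CUBIC))
E
```

```text
d=[ -7.2  -2.4 135.1] tcp=[0.4748 0.3409 0.2531] tooly=2.252 toolx=-2.461 q6=-1.632 roll=-0.031 (alt 3.111) clk 41.35
0.499833715098177 [ 0.08278533  0.07456498 -0.04243081]
scene screw_a [(0.84, [276.3, 188.9], 263), (0.57, [366.4, 178.1], 304), (0.39, [264.8, 208.0], 5799)]
scene block_1 [(0.67, [264.0, 182.8], 154)]
[[279.3, 187.5], [364.4, 174.6], [262.3, 183.0]]
side screw_a [(0.53, [175.8, 174.0], 175)]
side block_1 [(0.75, [224.8, 231.8], 378)]
[[243.0, 180.8], [177.4, 171.3], [227.0, 225.8]]
A [[288.0, 203.0], [303.0, 224.0], [368.0, 178.0], [354.0, 156.0]]
A [[291.0, 203.0], [306.0, 224.0], [371.0, 179.0], [357.0, 157.0]]
A [[286.0, 202.0], [301.0, 223.0], [366.0, 177.0], [351.0, 155.0]]
```

Screw A and the block read where they should be. Next I grip screw 2.

{"fn": "jog_arm", "kwargs": {
  "increments": [
    {"hand":0.5,"dx":-7.6,"dy":-2.7,"dz":0,"roll":0},
    {"hand":0.5,"dx":0,"dy":0,"dz":30,"roll":-0.031},
    {"hand":0.5,"dx":0,"dy":0,"dz":30,"roll":0},
    {"hand":0.5,"dx":0,"dy":0,"dz":30,"roll":0},
    {"hand":0.5,"dx":0,"dy":0,"dz":27,"roll":0},
    {"hand":0.5,"dx":0,"dy":0,"dz":18,"roll":0},
    {"hand":0.5,"dx":0,"dy":0,"dz":0,"roll":0},
    {"hand":0.5,"dx":0,"dy":0,"dz":0,"roll":0}
  ]
}}

```text
clock: 42.45
tcp_pos: [0.4829, 0.3437, 0.1179]
orientation: [1.098, -2.943, 0.0]
ft_force: [0.7, 0.4, -0.3]
grip_width: 0.503
finger_force: 0.0
```

{"fn": "jog_arm", "kwargs": {
  "increments": [
    {"hand":0.7,"dx":0,"dy":0,"dz":0,"roll":0},
    {"hand":0.8,"dx":0,"dy":0,"dz":0,"roll":0},
    {"hand":1,"dx":0,"dy":0,"dz":0,"roll":0},
    {"hand":1,"dx":0,"dy":0,"dz":0,"roll":0},
    {"hand":1,"dx":0,"dy":0,"dz":0,"roll":0},
    {"hand":1,"dx":0,"dy":0,"dz":0,"roll":0},
    {"hand":1,"dx":0,"dy":0,"dz":0,"roll":0},
    {"hand":1,"dx":0,"dy":0,"dz":0,"roll":0}
  ]
}}

```text
clock: 43.25
tcp_pos: [0.4825, 0.3439, 0.1181]
orientation: [-1.098, 2.943, 0.001]
ft_force: [-1.6, 1.1, 5.2]
grip_width: 0.149
finger_force: 30.0
```

{"fn": "jog_arm", "kwargs": {
  "increments": [
    {"hand":1,"dx":0,"dy":0,"dz":-5,"roll":0},
    {"hand":1,"dx":0,"dy":0,"dz":-20,"roll":0},
    {"hand":1,"dx":0,"dy":0,"dz":-30,"roll":0},
    {"hand":1,"dx":0,"dy":0,"dz":-30,"roll":0},
    {"hand":1,"dx":0,"dy":0,"dz":-30,"roll":0},
    {"hand":1,"dx":0,"dy":0,"dz":-30,"roll":0},
    {"hand":1,"dx":0,"dy":0,"dz":-25,"roll":0},
    {"hand":1,"dx":0,"dy":0,"dz":0,"roll":0}
  ]
}}

```text
clock: 44.05
tcp_pos: [0.4838, 0.3442, 0.2908]
orientation: [-1.096, 2.939, 0.001]
ft_force: [0.1, 0.6, -3.4]
grip_width: 0.149
finger_force: 30.0
```

{"fn": "jog_arm", "kwargs": {
  "increments": [
    {"hand":1,"dx":14.3,"dy":-37.8,"dz":0,"roll":0},
    {"hand":1,"dx":14.3,"dy":-37.8,"dz":0,"roll":0},
    {"hand":1,"dx":14.3,"dy":-37.8,"dz":0,"roll":0},
    {"hand":1,"dx":14.3,"dy":-37.8,"dz":0,"roll":0},
    {"hand":1,"dx":14.3,"dy":-37.8,"dz":0,"roll":0},
    {"hand":1,"dx":14.3,"dy":-37.8,"dz":0,"roll":0},
    {"hand":1,"dx":14.3,"dy":-37.8,"dz":0,"roll":0},
    {"hand":1,"dx":14.3,"dy":-37.8,"dz":0,"roll":0}
  ]
}}

```text
clock: 44.85
tcp_pos: [0.5934, 0.0382, 0.2854]
orientation: [1.097, -2.941, -0.001]
ft_force: [0.3, 1.1, -3.0]
grip_width: 0.145
finger_force: 30.0
```

{"fn": "jog_arm", "kwargs": {
  "increments": [
    {"hand":1,"dx":14.3,"dy":-37.8,"dz":0,"roll":0},
    {"hand":1,"dx":0,"dy":0,"dz":0,"roll":-0.142},
    {"hand":1,"dx":0,"dy":0,"dz":0,"roll":-0.142},
    {"hand":1,"dx":0,"dy":0,"dz":0,"roll":-0.142},
    {"hand":1,"dx":0,"dy":0,"dz":0,"roll":-0.142},
    {"hand":1,"dx":0,"dy":0,"dz":0,"roll":0},
    {"hand":1,"dx":0,"dy":0,"dz":0,"roll":0},
    {"hand":1,"dx":0,"dy":0,"dz":0,"roll":0}
  ]
}}

```text
clock: 45.65
tcp_pos: [0.6076, 0.0022, 0.2868]
orientation: [1.874, -2.52, -0.001]
ft_force: [-0.6, -0.3, -2.9]
grip_width: 0.147
finger_force: 30.0
```

```bash
python3 - <<'E'
from h import *
import pickle
inc([.6078,.002,.253])
o=get_obs();print(o['grip_width'],o['finger_force'],o['ft_force'])
s=cap('scene');d=cap('side')
P=o['tcp_pos']+np.array([0,0,-.104])
for k in (s,d): print(proj(k,[P,P+[0,0,.08],[.6078,.002,.095]]).round(1).tolist())
def crop(k,f=6):
    p=proj(k,[P])[0].astype(int);return cv2.resize(k['img'][p[1]-45:p[1]+45,p[0]-40:p[0]+25],None,fx=f,fy=f,interpolation=cv2.INTER_CUBIC),(p[0]-40,p[1]-45)
(a,oa),(b,ob)=crop(s),crop(d);print(oa,ob);cv2.imwrite('pics/hB.png',np.hstack([a,b]))
E
```

```text
d=[ 0.1 -0.3 33.8] tcp=[0.6076 0.0022 0.2868] tooly=2.850 toolx=-1.863 q6=-2.849 clk 45.65
0.14679864541360219 29.994790256023407 [-0.55531766 -0.31754575 -2.86290766]
[[243.9, 171.2], [243.0, 145.4], [244.6, 197.2]]
[[264.9, 175.4], [264.5, 154.8], [265.3, 196.9]]
(np.int64(203), np.int64(126)) (np.int64(224), np.int64(130))
```

View pics/hB.png

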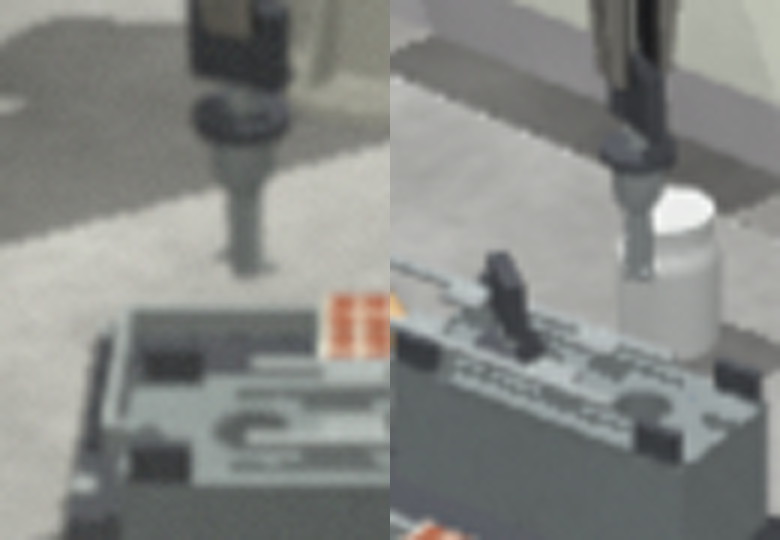

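Foot and well B line up in both views: (245,272) over (250,430) and (640,276) over (643,405). Screw A stands seated at (510,310). I'll lower screw B.

{"fn": "jog_arm", "kwargs": {
  "increments": [
    {"hand":1,"dx":0,"dy":-0.3,"dz":25,"roll":0},
    {"hand":1,"dx":0,"dy":0,"dz":25,"roll":0},
    {"hand":1,"dx":0,"dy":0,"dz":15,"roll":0},
    {"hand":1,"dx":0,"dy":0,"dz":10,"roll":0},
    {"hand":1,"dx":0,"dy":0,"dz":8,"roll":0},
    {"hand":1,"dx":0,"dy":0,"dz":7,"roll":0},
    {"hand":1,"dx":0,"dy":0,"dz":7,"roll":0},
    {"hand":1,"dx":0,"dy":0,"dz":4,"roll":0}
  ]
}}

```text
clock: 46.55
tcp_pos: [0.6084, 0.0021, 0.1864]
orientation: [-1.879, 2.518, -0.0]
ft_force: [-0.7, 0.3, -2.5]
grip_width: 0.146
finger_force: 30.0
```

{"fn": "jog_arm", "kwargs": {
  "increments": [
    {"hand":1,"dx":0,"dy":0,"dz":7,"roll":0},
    {"hand":1,"dx":0,"dy":0,"dz":7,"roll":0},
    {"hand":1,"dx":0,"dy":0,"dz":7,"roll":0},
    {"hand":1,"dx":0,"dy":0,"dz":7,"roll":0},
    {"hand":1,"dx":0,"dy":0,"dz":6,"roll":0},
    {"hand":1,"dx":0,"dy":0,"dz":4,"roll":0},
    {"hand":1,"dx":0,"dy":0,"dz":0,"roll":0},
    {"hand":1,"dx":0,"dy":0,"dz":0,"roll":0}
  ]
}}

```text
clock: 47.35
tcp_pos: [0.6084, 0.0021, 0.1488]
orientation: [-1.879, 2.518, -0.0]
ft_force: [0.5, 0.5, -2.8]
grip_width: 0.15
finger_force: 30.0
```

{"fn": "jog_arm", "kwargs": {
  "increments": [
    {"hand":1,"dx":0,"dy":0,"dz":2,"roll":0},
    {"hand":1,"dx":0,"dy":0,"dz":1,"roll":0},
    {"hand":1,"dx":0,"dy":0,"dz":0,"roll":0},
    {"hand":1,"dx":0,"dy":0,"dz":0,"roll":0}
  ]
}}

```text
clock: 47.75
tcp_pos: [0.6083, 0.0021, 0.1457]
orientation: [-1.879, 2.518, -0.0]
ft_force: [-0.1, -0.4, -3.3]
grip_width: 0.147
finger_force: 30.0
```

{"fn": "jog_arm", "kwargs": {
  "increments": [
    {"hand":1,"dx":0,"dy":0,"dz":1.2,"roll":0},
    {"hand":1,"dx":0,"dy":0,"dz":1,"roll":0},
    {"hand":1,"dx":0,"dy":0,"dz":1,"roll":0},
    {"hand":1,"dx":0,"dy":0,"dz":0,"roll":0},
    {"hand":1,"dx":0,"dy":0,"dz":0,"roll":0}
  ]
}}

```text
clock: 48.25
tcp_pos: [0.6083, 0.0021, 0.1424]
orientation: [1.879, -2.518, -0.0]
ft_force: [-0.1, -0.2, -3.4]
grip_width: 0.146
finger_force: 30.0
```

{"fn": "jog_arm", "kwargs": {
  "increments": [
    {"hand":1,"dx":0,"dy":0,"dz":0.8,"roll":0},
    {"hand":1,"dx":0,"dy":0,"dz":0.7,"roll":0},
    {"hand":1,"dx":0,"dy":0,"dz":0,"roll":0},
    {"hand":1,"dx":0,"dy":0,"dz":0,"roll":0}
  ]
}}

```text
clock: 48.65
tcp_pos: [0.6083, 0.0021, 0.141]
orientation: [1.879, -2.518, -0.0]
ft_force: [1.3, 0.0, -3.1]
grip_width: 0.143
finger_force: 30.0
```

{"fn": "jog_arm", "kwargs": {
  "increments": [
    {"hand":1,"dx":0,"dy":0,"dz":0.8,"roll":0},
    {"hand":1,"dx":0,"dy":0,"dz":0.7,"roll":0},
    {"hand":1,"dx":0,"dy":0,"dz":0,"roll":0},
    {"hand":1,"dx":0,"dy":0,"dz":0,"roll":0}
  ]
}}

```text
clock: 49.05
tcp_pos: [0.6083, 0.0021, 0.1394]
orientation: [1.879, -2.518, -0.0]
ft_force: [0.0, -0.2, -4.1]
grip_width: 0.149
finger_force: 30.0
```

{"fn": "jog_arm", "kwargs": {
  "increments": [
    {"hand":1,"dx":0,"dy":0,"dz":0.8,"roll":0},
    {"hand":1,"dx":0,"dy":0,"dz":0.7,"roll":0},
    {"hand":1,"dx":0,"dy":0,"dz":0,"roll":0},
    {"hand":1,"dx":0,"dy":0,"dz":0,"roll":0}
  ]
}}

```text
clock: 49.45
tcp_pos: [0.6083, 0.0021, 0.138]
orientation: [1.879, -2.518, -0.0]
ft_force: [-0.1, -0.6, -4.5]
grip_width: 0.149
finger_force: 30.0
```

{"fn": "jog_arm", "kwargs": {
  "increments": [
    {"hand":1,"dx":0,"dy":0,"dz":0.8,"roll":0},
    {"hand":1,"dx":0,"dy":0,"dz":0.7,"roll":0},
    {"hand":1,"dx":0,"dy":0,"dz":0,"roll":0},
    {"hand":1,"dx":0,"dy":0,"dz":0,"roll":0}
  ]
}}

```text
clock: 49.85
tcp_pos: [0.6083, 0.0021, 0.1365]
orientation: [1.879, -2.518, -0.0]
ft_force: [0.1, 0.3, -3.3]
grip_width: 0.149
finger_force: 30.0
```

{"fn": "jog_arm", "kwargs": {
  "increments": [
    {"hand":1,"dx":0,"dy":0,"dz":0.8,"roll":0},
    {"hand":1,"dx":0,"dy":0,"dz":0.7,"roll":0},
    {"hand":1,"dx":0,"dy":0,"dz":0,"roll":0},
    {"hand":1,"dx":0,"dy":0,"dz":0,"roll":0}
  ]
}}

```text
clock: 50.25
tcp_pos: [0.6083, 0.0021, 0.1349]
orientation: [1.879, -2.518, -0.0]
ft_force: [-0.1, 0.6, -3.3]
grip_width: 0.15
finger_force: 30.0
```

{"fn": "jog_arm", "kwargs": {
  "increments": [
    {"hand":1,"dx":0,"dy":0,"dz":0.8,"roll":0},
    {"hand":1,"dx":0,"dy":0,"dz":0.7,"roll":0},
    {"hand":1,"dx":0,"dy":0,"dz":0,"roll":0},
    {"hand":1,"dx":0,"dy":0,"dz":0,"roll":0}
  ]
}}

```text
clock: 50.65
tcp_pos: [0.6083, 0.0021, 0.1335]
orientation: [1.879, -2.518, 0.0]
ft_force: [-0.8, -0.2, -3.4]
grip_width: 0.151
finger_force: 30.0
```

{"fn": "jog_arm", "kwargs": {
  "increments": [
    {"hand":1,"dx":0,"dy":0,"dz":0.8,"roll":0},
    {"hand":1,"dx":0,"dy":0,"dz":0.7,"roll":0},
    {"hand":1,"dx":0,"dy":0,"dz":0,"roll":0},
    {"hand":1,"dx":0,"dy":0,"dz":0,"roll":0}
  ]
}}

```text
clock: 51.05
tcp_pos: [0.6083, 0.0021, 0.1319]
orientation: [1.879, -2.518, -0.0]
ft_force: [0.2, 0.8, -3.0]
grip_width: 0.149
finger_force: 30.0
```

{"fn": "jog_arm", "kwargs": {
  "increments": [
    {"hand":1,"dx":0,"dy":0,"dz":0.8,"roll":0},
    {"hand":1,"dx":0,"dy":0,"dz":0.7,"roll":0},
    {"hand":1,"dx":0,"dy":0,"dz":0,"roll":0},
    {"hand":1,"dx":0,"dy":0,"dz":0,"roll":0}
  ]
}}

```text
clock: 51.45
tcp_pos: [0.6088, 0.002, 0.1311]
orientation: [-1.878, 2.517, -0.001]
ft_force: [-1.0, -0.8, 4.7]
grip_width: 0.151
finger_force: 30.0
```

{"fn": "jog_arm", "kwargs": {
  "increments": [
    {"hand":1,"dx":0,"dy":0,"dz":0.8,"roll":0},
    {"hand":1,"dx":0,"dy":0,"dz":0.7,"roll":0},
    {"hand":1,"dx":0,"dy":0,"dz":0,"roll":0},
    {"hand":1,"dx":0,"dy":0,"dz":0,"roll":0}
  ]
}}

```text
clock: 51.85
tcp_pos: [0.6096, 0.002, 0.1309]
orientation: [-1.878, 2.516, -0.003]
ft_force: [-1.6, -1.2, 14.0]
grip_width: 0.147
finger_force: 30.1
```

Contact at TCP z of about 0.1311, so about 8 mm and 120° remain.

{"fn": "jog_arm", "kwargs": {
  "increments": [
    {"hand":1,"dx":0,"dy":0,"dz":-1.2,"roll":0},
    {"hand":1,"dx":0,"dy":0,"dz":0.55,"roll":0.145},
    {"hand":1,"dx":0,"dy":0,"dz":0.55,"roll":0.145},
    {"hand":1,"dx":0,"dy":0,"dz":0.55,"roll":0.145},
    {"hand":1,"dx":0,"dy":0,"dz":0.55,"roll":0.145},
    {"hand":1,"dx":0,"dy":0,"dz":0.55,"roll":0.145},
    {"hand":1,"dx":0,"dy":0,"dz":0,"roll":0},
    {"hand":1,"dx":0,"dy":0,"dz":0,"roll":0}
  ]
}}

```text
clock: 52.65
tcp_pos: [0.6089, 0.0021, 0.1284]
orientation: [-0.863, 3.019, -0.001]
ft_force: [-1.2, -0.3, 7.7]
grip_width: 0.149
finger_force: 30.0
```

{"fn": "jog_arm", "kwargs": {
  "increments": [
    {"hand":1,"dx":0,"dy":0,"dz":0.5,"roll":0.145},
    {"hand":1,"dx":0,"dy":0,"dz":0.55,"roll":0.145},
    {"hand":1,"dx":0,"dy":0,"dz":0.55,"roll":0.145},
    {"hand":1,"dx":0,"dy":0,"dz":0.55,"roll":0.145},
    {"hand":1,"dx":0,"dy":0,"dz":0.55,"roll":0.145},
    {"hand":1,"dx":0,"dy":0,"dz":0.55,"roll":0.145},
    {"hand":1,"dx":0,"dy":0,"dz":0,"roll":0},
    {"hand":1,"dx":0,"dy":0,"dz":0,"roll":0}
  ]
}}

```text
clock: 53.45
tcp_pos: [0.6089, 0.002, 0.1249]
orientation: [0.489, 3.102, -0.0]
ft_force: [-0.2, -1.3, 5.6]
grip_width: 0.148
finger_force: 30.0
```

```bash
python3 - <<'E'
from h import *
inc([.6078,.002,.1231]);print(get_obs()['wrist_torque'])
E
```

```text
d=[ 1.1 -0.3  1.8] tcp=[0.6089 0.002  0.1249] tooly=1.258 toolx=2.829 q6=-1.257 clk 53.45
[-0.21530811  0.07275234 -0.06590768]
```

{"fn": "jog_arm", "kwargs": {
  "increments": [
    {"hand":1,"dx":0,"dy":0,"dz":0.35,"roll":0.1},
    {"hand":1,"dx":0,"dy":0,"dz":0.38,"roll":0.1},
    {"hand":1,"dx":0,"dy":0,"dz":0.38,"roll":0.1},
    {"hand":1,"dx":0,"dy":0,"dz":0,"roll":0},
    {"hand":1,"dx":0,"dy":0,"dz":0,"roll":0}
  ]
}}

```text
clock: 53.95
tcp_pos: [0.6091, 0.002, 0.1239]
orientation: [0.947, 2.994, 0.0]
ft_force: [-0.9, -0.2, 5.9]
grip_width: 0.144
finger_force: 30.0
```

{"fn": "jog_arm", "kwargs": {
  "increments": [
    {"hand":1,"dx":0,"dy":0,"dz":0.3,"roll":0.08},
    {"hand":1,"dx":0,"dy":0,"dz":0.3,"roll":0.08},
    {"hand":1,"dx":0,"dy":0,"dz":0,"roll":0},
    {"hand":1,"dx":0,"dy":0,"dz":0,"roll":0}
  ]
}}

```text
clock: 54.35
tcp_pos: [0.6094, 0.0018, 0.1234]
orientation: [1.183, 2.908, 0.001]
ft_force: [1.1, -1.5, 5.8]
grip_width: 0.152
finger_force: 30.0
```

```bash
python3 - <<'E'
from h import *
inc([.6078,.002,.1231]);print(get_obs()['wrist_torque'])
E
```

```text
d=[ 1.3 -1.   0.3] tcp=[0.6094 0.0018 0.1234] tooly=0.798 toolx=2.369 q6=-0.797 clk 54.35
[-0.33438444  0.00064326 -0.09142631]
```

{"fn": "jog_arm", "kwargs": {
  "increments": [
    {"hand":1,"dx":0,"dy":0,"dz":0.2,"roll":0.06},
    {"hand":1,"dx":0,"dy":0,"dz":0.15,"roll":0.05},
    {"hand":1,"dx":0,"dy":0,"dz":0,"roll":0},
    {"hand":1,"dx":0,"dy":0,"dz":0,"roll":0}
  ]
}}

```text
clock: 54.75
tcp_pos: [0.6088, 0.0015, 0.1234]
orientation: [1.341, 2.839, -0.001]
ft_force: [-2.6, -2.4, 10.2]
grip_width: 0.148
finger_force: 30.0
```

```bash
python3 - <<'E'
from h import *
inc([.6078,.002,.1231]);print(get_obs()['wrist_torque'])
E
```

```text
d=[ 1.  -0.5  0.3] tcp=[0.6088 0.0015 0.1234] tooly=0.688 toolx=2.259 q6=-0.687 clk 54.75
[-0.58696819  0.60027302  0.12385278]
```

Screw B is seated too (z stops, force rises). I'll release it and go back to the knob.

{"fn": "jog_arm", "kwargs": {
  "increments": [
    {"hand":1,"dx":0,"dy":0,"dz":-0.8,"roll":-0.03},
    {"hand":0.7,"dx":0,"dy":0,"dz":0,"roll":0},
    {"hand":0.5,"dx":0,"dy":0,"dz":0,"roll":0},
    {"hand":0.5,"dx":0,"dy":0,"dz":0,"roll":0},
    {"hand":0.5,"dx":0,"dy":0,"dz":-15,"roll":0},
    {"hand":0.5,"dx":0,"dy":0,"dz":-35,"roll":0},
    {"hand":0.5,"dx":0,"dy":0,"dz":-40,"roll":0},
    {"hand":0.3,"dx":0,"dy":0,"dz":-20,"roll":0}
  ]
}}

```text
clock: 55.55
tcp_pos: [0.6098, 0.0022, 0.2375]
orientation: [1.298, 2.856, 0.003]
ft_force: [1.0, -0.3, 0.7]
grip_width: 0.566
finger_force: 0.0
```

{"fn": "jog_arm", "kwargs": {
  "increments": [
    {"hand":0.2,"dx":0,"dy":0,"dz":0,"roll":0.145},
    {"hand":0.2,"dx":0,"dy":0,"dz":0,"roll":0.145},
    {"hand":0.2,"dx":0,"dy":0,"dz":0,"roll":0.145},
    {"hand":0.2,"dx":0,"dy":0,"dz":0,"roll":0.145},
    {"hand":0.2,"dx":38.8,"dy":0,"dz":0,"roll":0},
    {"hand":0.2,"dx":38.8,"dy":0,"dz":0,"roll":0},
    {"hand":0.2,"dx":38.8,"dy":0,"dz":0,"roll":0},
    {"hand":0.2,"dx":38.8,"dy":0,"dz":0,"roll":0}
  ]
}}

```text
clock: 56.35
tcp_pos: [0.5868, 0.1572, 0.2342]
orientation: [2.063, 2.368, 0.001]
ft_force: [-0.6, -0.2, 0.4]
grip_width: 0.798
finger_force: 0.0
```

{"fn": "jog_arm", "kwargs": {
  "increments": [
    {"hand":0.2,"dx":38.8,"dy":0,"dz":0,"roll":0},
    {"hand":0.2,"dx":38.8,"dy":0,"dz":0,"roll":0},
    {"hand":0.2,"dx":38.8,"dy":0,"dz":0,"roll":0},
    {"hand":0.2,"dx":0,"dy":0,"dz":0,"roll":0},
    {"hand":0.2,"dx":0,"dy":0,"dz":0,"roll":0},
    {"hand":0.2,"dx":0,"dy":0,"dz":0,"roll":0}
  ]
}}

```text
clock: 56.95
tcp_pos: [0.5711, 0.2702, 0.2334]
orientation: [2.063, 2.369, -0.0]
ft_force: [0.2, 0.1, 0.2]
grip_width: 0.802
finger_force: 0.0
```

```bash
python3 - <<'E'
from h import *
inc([.571,.2703,.0875],.136)
s=cap('scene');d=cap('side')
for n,k in (('scene',s),('side',d)):
    for nm in ('screw_a','block_1','lock_knob'):
        print(n,nm,[(x['conf'],x['position'],int(x['pixels'].sum())) for x in spotter.outline_of(n,nm)])
    print(proj(k,[[.5942,.1002,.129],[.6078,.002,.129],[.4445,.03,.04],[.571,.27,.1095]]).round(1).tolist())
E
```

```text
d=[ 1.000e-01 -1.000e-01  1.459e+02] tcp=[0.5711 0.2702 0.2334] tooly=0.138 toolx=1.708 q6=0.302 roll=0.002 (alt -3.140) clk 56.95
scene screw_a [(0.87, [247.7, 188.4], 304), (0.7, [300.7, 194.5], 726), (0.55, [280.4, 189.1], 263)]
scene block_1 [(0.45, [264.1, 183.3], 158)]
scene lock_knob [(0.89, [296.7, 195.3], 733)]
[[279.3, 187.5], [244.3, 187.4], [262.3, 183.0], [339.3, 193.5]]
side screw_a [(0.74, [263.0, 189.8], 211), (0.55, [242.8, 220.2], 4936), (0.49, [244.8, 181.8], 111)]
side block_1 [(0.76, [225.8, 231.5], 385), (0.65, [244.2, 217.5], 4636)]
side lock_knob [(0.56, [220.9, 177.0], 405)]
[[243.0, 180.8], [265.1, 188.7], [227.0, 225.8], [208.1, 172.6]]
```

{"fn": "jog_arm", "kwargs": {
  "increments": [
    {"hand":0.3,"dx":0,"dy":0,"dz":35,"roll":0},
    {"hand":0.3,"dx":0,"dy":0,"dz":35,"roll":0},
    {"hand":0.3,"dx":0,"dy":0,"dz":35,"roll":0},
    {"hand":0.3,"dx":0,"dy":0,"dz":25,"roll":0},
    {"hand":0.3,"dx":0,"dy":0,"dz":16,"roll":0},
    {"hand":0.6,"dx":0,"dy":0,"dz":0,"roll":0},
    {"hand":1,"dx":0,"dy":0,"dz":0,"roll":0},
    {"hand":1,"dx":0,"dy":0,"dz":0,"roll":0}
  ]
}}

```text
clock: 58.15
tcp_pos: [0.572, 0.2716, 0.0886]
orientation: [2.062, 2.369, 0.004]
ft_force: [-0.7, -0.0, 0.2]
grip_width: 0.46
finger_force: 0.0
```

{"fn": "jog_arm", "kwargs": {
  "increments": [
    {"hand":1,"dx":0,"dy":0,"dz":0,"roll":0},
    {"hand":1,"dx":0,"dy":0,"dz":0,"roll":0},
    {"hand":1,"dx":0,"dy":0,"dz":0,"roll":0},
    {"hand":1,"dx":0,"dy":0,"dz":0,"roll":0},
    {"hand":1,"dx":0,"dy":0,"dz":0,"roll":0}
  ]
}}

```text
clock: 58.65
tcp_pos: [0.5711, 0.2714, 0.0884]
orientation: [2.063, 2.369, 0.002]
ft_force: [-2.3, -0.1, 5.0]
grip_width: 0.354
finger_force: 30.0
```

{"fn": "jog_arm", "kwargs": {
  "increments": [
    {"hand":1,"dx":-2,"dy":0,"dz":0,"roll":0},
    {"hand":1,"dx":-4,"dy":0,"dz":0,"roll":0},
    {"hand":1,"dx":-6,"dy":0,"dz":0,"roll":0},
    {"hand":1,"dx":-7,"dy":0,"dz":0,"roll":0},
    {"hand":1,"dx":-7,"dy":0,"dz":0,"roll":0},
    {"hand":1,"dx":-7,"dy":0,"dz":0,"roll":0},
    {"hand":1,"dx":-7,"dy":0,"dz":0,"roll":0},
    {"hand":1,"dx":-6,"dy":0,"dz":0,"roll":0}
  ]
}}

```text
clock: 59.45
tcp_pos: [0.5775, 0.2248, 0.0883]
orientation: [2.062, 2.369, 0.0]
ft_force: [-2.0, -3.9, 7.9]
grip_width: 0.357
finger_force: 30.0
```

{"fn": "jog_arm", "kwargs": {
  "increments": [
    {"hand":1,"dx":-3,"dy":0,"dz":0,"roll":0},
    {"hand":1,"dx":-2,"dy":0,"dz":0,"roll":0},
    {"hand":1,"dx":0,"dy":0,"dz":0,"roll":0},
    {"hand":1,"dx":0,"dy":0,"dz":0,"roll":0}
  ]
}}

```text
clock: 59.85
tcp_pos: [0.578, 0.2218, 0.0884]
orientation: [-2.063, -2.368, -0.003]
ft_force: [-4.1, 4.3, 6.2]
grip_width: 0.354
finger_force: 30.0
```

{"fn": "jog_arm", "kwargs": {
  "increments": [
    {"hand":1,"dx":-1,"dy":0,"dz":0,"roll":0},
    {"hand":1,"dx":0,"dy":0,"dz":0,"roll":0},
    {"hand":1,"dx":0,"dy":0,"dz":0,"roll":0}
  ]
}}

```text
clock: 60.15
tcp_pos: [0.578, 0.2218, 0.0884]
orientation: [-2.063, -2.367, -0.005]
ft_force: [-4.7, 8.1, 4.7]
grip_width: 0.352
finger_force: 30.0
```

{"fn": "jog_arm", "kwargs": {
  "increments": [
    {"hand":0.6,"dx":0.5,"dy":0,"dz":0,"roll":0},
    {"hand":0.3,"dx":0,"dy":0,"dz":0,"roll":0},
    {"hand":0.2,"dx":0,"dy":0,"dz":0,"roll":0},
    {"hand":0.2,"dx":0,"dy":0,"dz":0,"roll":0},
    {"hand":0.2,"dx":0,"dy":0,"dz":-30,"roll":0},
    {"hand":0.2,"dx":0,"dy":0,"dz":-45,"roll":0},
    {"hand":0.2,"dx":0,"dy":0,"dz":-45,"roll":0},
    {"hand":0.2,"dx":0,"dy":0,"dz":-45,"roll":0}
  ]
}}

```text
clock: 60.95
tcp_pos: [0.5778, 0.2198, 0.2536]
orientation: [-2.063, -2.369, 0.001]
ft_force: [0.7, 0.8, 0.4]
grip_width: 0.798
finger_force: 0.0
```

{"fn": "jog_arm", "kwargs": {
  "increments": [
    {"hand":0,"dx":-45,"dy":0,"dz":-15,"roll":0},
    {"hand":0,"dx":-45,"dy":0,"dz":-15,"roll":0},
    {"hand":0,"dx":-45,"dy":0,"dz":-15,"roll":0},
    {"hand":0,"dx":-45,"dy":0,"dz":0,"roll":0},
    {"hand":0,"dx":-45,"dy":0,"dz":0,"roll":0},
    {"hand":0,"dx":-45,"dy":0,"dz":0,"roll":0},
    {"hand":0,"dx":0,"dy":0,"dz":0,"roll":0},
    {"hand":0,"dx":0,"dy":0,"dz":0,"roll":0}
  ]
}}

```text
clock: 61.75
tcp_pos: [0.615, -0.0483, 0.2967]
orientation: [-2.066, -2.366, 0.0]
ft_force: [-0.2, -0.2, -0.2]
grip_width: 1.001
finger_force: 0.0
```

```bash
python3 - <<'E'
from h import *
c=cap('wrist');s=cap('scene');print(get_obs()['tcp_pos'])
for P in ([.578,.2206,.1095],[.571,.27,.1095],[.4445,.03,.048],[.5942,.1002,.155],[.6078,.002,.155]): print(proj(c,[P]).round(0).tolist(),proj(s,[P]).round(0).tolist())
a=cv2.resize(c['img'][:250],(800,390),interpolation=cv2.INTER_CUBIC)
b=cv2.resize(s['img'][150:250,170:400],(475,207),interpolation=cv2.INTER_CUBIC)
cv2.imwrite('pics/end.png',np.vstack([a,np.pad(b,((0,0),(0,325),(0,0)))]))
E
```

```text
[ 0.61498599 -0.04655201  0.29679809]
[[259.0, -70.0]] [[322.0, 193.0]]
[[259.0, -126.0]] [[339.0, 193.0]]
[[149.0, 99.0]] [[262.0, 181.0]]
[[259.0, 41.0]] [[279.0, 180.0]]
[[259.0, 138.0]] [[244.0, 180.0]]
```

View pics/end.png

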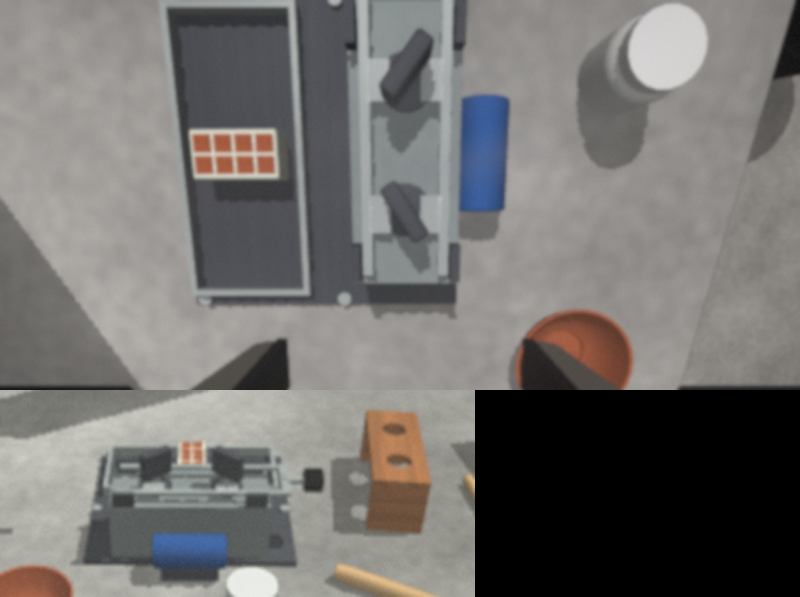

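The slide is home (knob at (313,480) in the scene crop, matching the home prediction) and both screws stand seated under it. The block lies flat inside the tray at (233,154). I'm handing in the job.

```bash
python3 -c "
from cell import manip
print(manip.close_job())"
```

```text
the job is handed in; nothing more can be done
None
```

The job is handed in: the only block found lies flat in the tray, both screws are seated and the lock slide is home; I took the screw nearer the robot as screw_a, since the two look identical.

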